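# Pack a tube of wooden coasters

## Task

Finish packing the clear tube of wooden coasters: lift the wooden pusher (the tool with the wide flat foot) up and off its hook on the rack, and with it press the snug stack of coasters down the tube until it bottoms out firmly. Then hang the pusher back upright on its hook, and close the tube with the wooden lid that fits it, pushed fully home. Leave the other tools, the other lid and the things standing around as they are.

Things in the scene. Friction and masses are not known exactly. Their poses are not given: they have to be found in the camera images.
- rack: Fixed wooden tool rack, 430 mm wide, 255 mm high. Origin on the table under the middle of its cross rail; z up, y along the rail, -x out of its front, where the hooks stand out (to the robot's left). Three hooks at y = -120, 0, +120 mm; a tool hangs at about x = -60 mm on each. Which tool hangs where varies; the hook the pusher leaves is the only empty one
- middle_hook (a point): Middle of the rack's three like steel hooks: hanging place between its two level prongs, at their upper side, 243 mm above the table. Prongs: 7 mm wire, 21 mm free gap, from the rail 50 mm behind this point to 32 mm before it (rack's -x), where the tips turn up by 16 mm. A tool comes off by lifting it 20 mm or more, then drawing it forward at least 60 mm; goes on the reverse way
- pusher_center (a point): Pusher: turned wooden tool, 200 mm long, 130 g, hanging upright. Point half-way up its axis, z up. Foot: flat disc, 60 mm diameter, 14 thick, underside 100 mm below the point. Shaft 15 mm. Collar 40 mm diameter, 8 thick, underside 22 mm above the point, rests on the prongs. Round grip 28 mm diameter, from 30 to 100 mm above the point: take it about 68 mm above, from above, firmly (60 N or more)
- brush_center (a point): Round glue brush, 200 mm long, with the same handle and collar as the pusher but dark bristles at its lower end instead of the flat foot; hangs on another hook; stays there. Point half-way up its axis
- mallet_center (a point): Wooden mallet hanging head up on another hook (head 44 x 70 x 52 mm, its long side along the rail, top 295 mm above the table); stays there. Point half-way up its axis
- tube_rim (a point): Clear upright tube with a grey rim, open at the top, held fast in a wooden packing block 128 mm square: outer diameter 93 mm, inner diameter 86 mm, inside depth 128 mm. This point: centre of the mouth, level with the rim, 146 mm above the table; z up
- coasters (a joint): How far the coaster stack stands above the tube's bottom, in m: 0 = bottomed out; at the start 0.014 to 0.034. Nine discs, 82 mm diameter, together 90 mm high, moving as one; snug: it takes about 5 N to slide down and stays where it is left. Press with 12 to 20 N at the bottom so that it seats firmly
- coaster_top (a point): Centre of the top face of the coaster stack; 38 mm below the rim once the stack is at the bottom
- lid_center (a point): The lid that fits: wooden, 76 mm high, 130 g, standing on its plug. Point on its axis half-way up, z up. Plug 77 mm diameter, 30 mm deep, tapered foot, 4 mm to spare all round in the tube. Flange 98 mm diameter, 10 thick, underside 8 mm below the point, lies on the rim when seated. Knob 30 mm diameter on a thinner neck, from 14 to 38 mm above the point: grip 26 mm above it
- small_lid_center (a point): A smaller lid of the same form for another tube (flange 70 mm, plug 53 mm diameter, same height); it would fall into this tube; stays where it is. Point half-way up its axis
- flask: Dark steel drinking flask, 68 mm diameter, 220 mm high, standing on the table; origin at its underside; stays
- glue: White glue bottle, 52 mm diameter, 150 mm high, standing on the table; origin at its underside; stays
- fish_board_center (a point): Fish-shaped wooden board, 185 mm long, 14 mm thick, lying on the dark mat at the back; stays. Point at its middle, half-way up
Not all that is in view belongs to the job. Leave any purple or turquoise look-alike of the part that bears lid_center alone.

How it is judged:
By the outcome, as a careful person would: the job done as asked, in the order asked, and still so for the second after the job is handed in, with the robot touching nothing.
It also fails if it takes over 64 s, if anything falls off the work surface, if the arm or the gripper's body presses on something with over 40 N, if the wrist force passes 120 N, or if a joint passes its speed limit or range.

## Robot

A 6-joint arm with a two-finger parallel gripper is mounted at the origin on the work surface. World frame = base frame: x ahead of the robot, y to its left, z up, the work surface at z = 0. Lengths are in mm, angles in rad, forces in N, time in s.
With the tool pointing down it reaches from about 350 to 775 mm from the base axis. Payload 7.3 kg.
Tool frame: the origin (TCP) lies midway between the tips of the shut fingers; the grasp point (between the pads) lies 19 mm behind it (bot.hold_point_z is the distance from the TCP to the grasp point, in mm); z points along the fingers, y is the direction in which the jaws open and shut (so a half turn about z gives the same grasp; the last joint's range is limited). The gripper opens to 92 mm and grips with 3 to 60 N. Pads are 19 mm wide; open, the fingers measure 130 mm over their backs; the gripper's body (75 mm by 190 mm) begins 47 mm behind the grasp point.
Start: joints at [1.108, 0.342, 1.524, -0, 1.275, -0.146], TCP at [163.537, 498.899, 226.741] pointing down, gripper open.
Joint ranges: [-2.53, 2.53], [-0.77, 2.02], [0.04, 2.7], [-1, 4.14], [0.28, 2.66], [-3.11, 3.11]. Speed limits (rad/s): [2.57, 2.57, 3.14, 3.14, 3.14, 3.14].

## Interface

Orientations are given as [roll, pitch, yaw] about the fixed x, y, z axes, in that order (R = Rz(yaw) Ry(pitch) Rx(roll)).
In Python, from plant import bot gives the robot as it stands.
- The arm moves only by the tool servo_tool, never from a script. Its argument "series" is a list of rows, each a list of 5 numbers: the opening, from 0 (shut) to 1 (fully open), then the shift along the tool's x, y, z each as a share of 50 mm, from -1 to 1, then the turn about the tool's z as a share of 90 degrees, from -1 to 1. In form: [[gripper, tx, ty, tz, spin], ...]. A call has 1 to 20 rows; each row shifts and turns the commanded pose from where the row before left it, along the tool's axes as they then stand; what a row does not reach is not made up. A row lasts 1/8 s, in which the tool goes at most 62.5 mm and 10.7 degrees, less where a joint would pass 70% of its speed; a pose out of reach is approached as far as the arm can. A call with a number of a shift or a turn outside -1 to 1 is refused whole. A call with a gripper value outside its range is refused whole. The fingers move at their own pace and stop on an object; the grip force is fixed at half the most. Time passes only in rows, so rows that do not move let the fingers close. It gives the time, the measured TCP pose, the force and the opening at its end, in the units of the state.
- bot.get_obs(): the state, without advancing time (a new reading comes with each control period).
- bot.capture(name): name is "scene" or "side" or "wrist"; returns the picture (400x640x3 uint8, red, green, blue); there is no depth.
- bot.camera_model(name): a dict with "mtx" (3x3 intrinsics, pixels), "world_from_camera" (4x4, takes a point from camera to world coordinates). Camera axes: x right, y up, looking along -z (the intrinsics and any distortion apply to the point x, -y, -z); pixel columns grow to the right and rows downward; lengths in mm; the calibration is good to about 2 mm. A picture is of the moment at which its call begins: read the wrist's pose just before it. camera_model takes no time and is no camera call; for the wrist camera it gives the pose at the moment of the call.
- bot.close_job(): hands the job in, once; it reports no verdict.
Trained networks look in the newest picture that a camera, given by its name, has taken for a name from the list of things; names that differ only in an ending like _2 or _b are one class to them, and where a whole thing is asked for, a point or a joint stands for the part that bears it (a point fixed in the world has none). Each returns a list of dicts, best first, with "p" (0 to 1); they miss things now and then, are a little off and sometimes report something else, mostly with a low value. They report only what shows in the picture. A call takes as long as a camera call. They do not tell look-alikes from the thing itself.
- bot.outline_of(camera, label): "mask" (400x640 bool, what is visible of it).
- bot.pinpoint(camera, label): "point" ([x, y, z] in mm, in the coordinates of the camera as it stood for that picture, good to about 4 mm: a listed point, or the origin of a listed thing).
The state is a dict: "time": time; "joint_positions": joint angles; "dq": joint speeds; "tau": joint torques, N m; "tool_pos": TCP position; "tcp_rot": TCP orientation; "contact_force": force on the tool from outside, world axes, zero at the start; "moment": the same for the moment, N m; "grip_width": finger opening in mm.
Only numpy, scipy, OpenCV 4.12 (cv2) and the standard library are available. Lean on these libraries where they do the work, as an engineer would, in place of code of your own. Each camera call takes 0.05 s, during which the arm holds its last target.

## Working session

There is one attempt and no reset: what is moved stays moved. The work goes in short steps, Python scripts to look and compute and a tool call to move; the robot and the scene stay as the last step left them, time stands still between calls to the robot, and variables do not carry over. Pictures are saved under pics/ and viewed, and the job is handed in when it is done.

Besides the shell and the picture viewer there is one more tool, called after "Request:" by a JSON object that holds its "api" and its "payload", one argument or row to a line. servo_tool: Moves the arm, as the interface text tells. Shift numbers are shares of 50 mm and turn numbers shares of 90 degrees, none past 1 either way. Its arguments: {"type":"object","properties":{"series":{"type":"array"}},"required":["series"]}

```bash
ls; mkdir -p pics; cat > h.py <<'E'
from plant import bot
import numpy as np, cv2
def snap(c,n):
    im=bot.capture(c); cv2.imwrite(f'pics/{n}.png',cv2.cvtColor(im,cv2.COLOR_RGB2BGR)); return im
def pin(c,l):
    M=np.array(bot.camera_model(c)["world_from_camera"]); K=np.array(bot.camera_model(c)["mtx"])
    out=[]
    for r in bot.pinpoint(c,l):
        p=np.array(r["point"]); w=(M@np.r_[p,1])[:3]
        q=K@np.array([p[0],-p[1],-p[2]]); out.append((round(r["p"],2),w.round(1).tolist(),(q[:2]/q[2]).round().tolist()))
    return out
def proj(c,w):
    m=bot.camera_model(c);M=np.linalg.inv(np.array(m["world_from_camera"]));K=np.array(m["mtx"])
    p=M@np.r_[w,1]; q=K@np.array([p[0],-p[1],-p[2]]); return (q[:2]/q[2]).round(1)
E
python3 - <<'E'
from h import *
print(bot.get_obs())
print({k:(v if np.ndim(v)==0 else np.array(v).round(3).tolist()) for k,v in bot.camera_model("scene").items()})
for c in("scene","side"):
    snap(c,c+"0")
    for l in["rack","middle_hook","pusher_center","tube_rim","coaster_top","lid_center"]:
        print(c,l,pin(c,l))
print(bot.get_obs()["time"])
E
```

```text
pics
{'time': 0.0, 'joint_positions': array([ 1.10800260e+00,  3.42732462e-01,  1.52502708e+00, -5.37518600e-06,
        1.27538007e+00, -1.45986820e-01]), 'dq': array([-8.45100322e-04,  7.83125253e-05,  1.42858799e-03,  2.06393335e-03,
        4.34611541e-04,  3.27135298e-04]), 'tau': array([ 1.08077940e-03, -4.31243491e+01, -2.44225556e+01,  7.19528552e-02,
        5.58695546e-02, -1.17869176e-04]), 'tool_pos': array([163.345682  , 498.51418091, 226.03639288]), 'tcp_rot': array([-3.14006141e+00, -2.19947632e-04,  2.82478714e+00]), 'contact_force': array([0.29583055, 0.35303844, 0.51094299]), 'moment': array([ 0.01539245,  0.01903484, -0.00299857]), 'grip_width': 91.5657314205772}
{'mtx': [[482.33, 0.0, 313.671], [0.0, 482.33, 189.871], [0.0, 0.0, 1.0]], 'world_from_camera': [[0.272, -0.825, 0.495, 1232.211], [0.962, 0.231, -0.144, -135.202], [0.005, 0.516, 0.857, 1359.323], [0.0, 0.0, 0.0, 1.0]]}
scene rack [(0.67, [557.2, -310.9, 3.9], [196.0, 250.0])]
scene middle_hook [(0.56, [539.7, -252.5, 244.9], [198.0, 201.0])]
scene pusher_center [(0.6, [530.3, -254.0, 220.7], [199.0, 203.
[... 204 characters left out ...]
319.1, 181.6, 33.2], [328.0, 148.0]), (0.55, [453.3, 338.6, 42.6], [386.0, 168.0]), (0.55, [565.3, 484.0, 35.6], [440.0, 187.0])]
side rack [(0.86, [562.2, -311.3, -0.3], [422.0, 346.0])]
side middle_hook [(0.89, [534.9, -255.3, 243.6], [408.0, 250.0])]
side pusher_center [(0.8, [537.4, -258.8, 225.6], [409.0, 258.0])]
side tube_rim [(0.57, [473.2, 58.3, 144.7], [295.0, 217.0]), (0.53, [642.8, -201.3, 203.0], [426.0, 230.0])]
side coaster_top [(0.76, [474.3, 61.8, 138.8], [295.0, 218.0])]
side lid_center [(0.92, [453.8, 333.8, 40.4], [247.0, 200.0]), (0.86, [558.7, 478.9, 37.8], [258.0, 171.0]), (0.75, [315.7, 180.5, 39.9], [223.0, 244.0]), (0.28, [535.9, -257.0, 243.7], [409.0, 250.0])]
0.7
```

View pics/scene0.png

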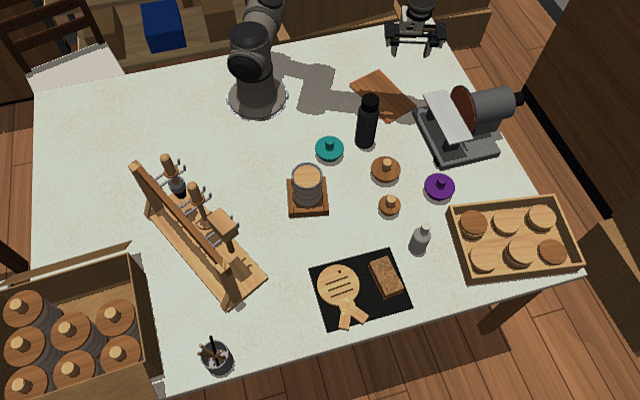

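View pics/side0.png

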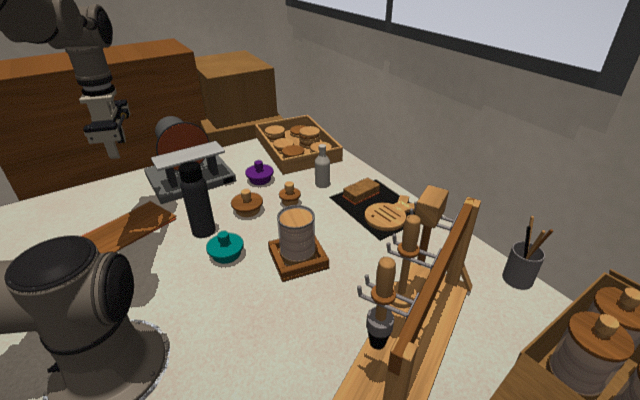

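```bash
python3 - <<'E'
import cv2,numpy as np
a=cv2.imread('pics/side0.png')[170:370,330:490]
b=cv2.imread('pics/scene0.png')[130:290,130:290]
c=cv2.imread('pics/scene0.png')[130:230,270:470]
cv2.imwrite('pics/crop1.png',np.hstack([cv2.resize(a,(400,500),interpolation=2),cv2.resize(b,(400,500),interpolation=2)]))
E
python3 - <<'E'
from h import *
for c in("scene","side"):
    snap(c,c+"1")
    for l in["brush_center","mallet_center","small_lid_center","flask","middle_hook","rack","pusher_center"]:
        print(c,l,pin(c,l))
E
```

```text
scene brush_center [(0.65, [428.0, -308.1, 215.1], [174.0, 178.0])]
scene mallet_center [(0.9, [639.3, -197.3, 205.0], [228.0, 236.0]), (0.22, [530.4, -253.5, 225.3], [199.0, 202.0])]
scene small_lid_center [(0.93, [583.6, 302.7, 38.3], [390.0, 204.0])]
scene flask [(0.85, [300.5, 316.0, 1.0], [363.0, 141.0]), (0.66, [557.5, -310.6, 3.0], [196.0, 250.0])]
scene middle_hook [(0.91, [538.7, -252.9, 243.8], [198.0, 201.0])]
scene rack [(0.83, [556.7, -311.0, 4.0], [196.0, 250.0])]
scene pusher_center [(0.74, [532.2, -252.8, 221.2], [199.0, 204.0]), (0.24, [583.5, 302.8, 42.0], [390.0, 204.0])]
side brush_center [(0.73, [429.4, -310.8, 223.0], [382.0, 303.0])]
side mallet_center [(0.55, [640.3, -202.7, 202.3], [425.0, 232.0]), (0.32, [810.8, 66.4, 9.2], [392.0, 214.0])]
side small_lid_center [(0.9, [585.5, 301.3, 34.2], [290.0, 194.0])]
side flask [(0.86, [304.2, 316.3, 2.5], [204.0, 230.0]), (0.58, [429.6, -308.7, 221.0], [381.0, 302.0])]
side middle_hook [(0.66, [536.9, -255.7, 242.7], [409.0, 250.0])]
side rack [(0.8, [561.6, -315.9, 0.8], [423.0, 348.0]), (0.16, [589.3, 303.9, 34.3], [290.0, 193.0])]
side pusher_center [(0.98, [534.3, -260.3, 222.8], [408.0, 260.0]), (0.48, [425.3, -310.7, 222.4], [380.0, 304.0]), (0.31, [811.5, 71.6, 10.5], [391.0, 212.0])]
```

View pics/crop1.png

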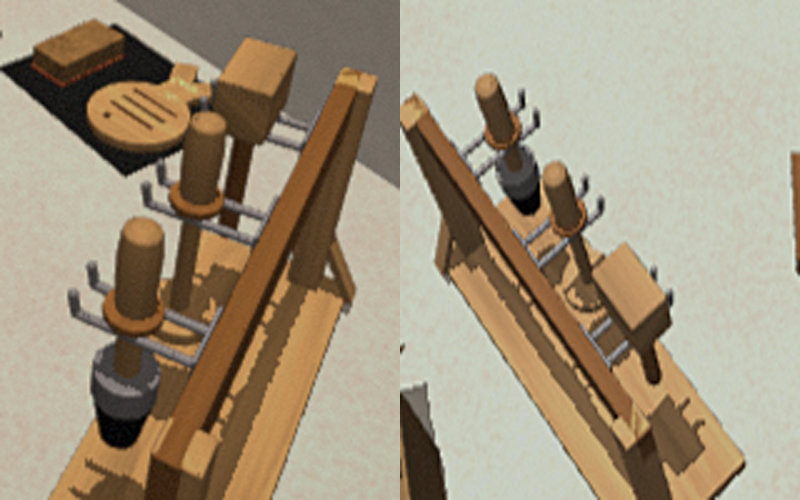

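Request:
{"api": "servo_tool", "payload": {
  "series": [
    [1, 0, 0, -0.5, -0.1],
    [1, 0, 0, -0.5, -0.1],
    [1, 0, 0, -0.5, -0.1],
    [1, 0, 0, -0.5, -0.1],
    [1, 0, 0, -0.5, -0.1]
  ]
}}

```text
time: 2.12
tool_pos: [163.5, 498.8, 352.6]
tcp_rot: [3.142, 0.0, -2.668]
contact_force: [-0.2, 0.2, -0.1]
grip_width: 91.7
```

```bash
cat >> h.py <<'E'
from scipy.spatial.transform import Rotation as R
def go(t,n=None):
    o=bot.get_obs(); r=R.from_euler('xyz',o["tcp_rot"]).as_matrix()
    d=r.T@(np.array(t)-o["tool_pos"]); print("shares",(d/50).round(3),"yaw deg",np.degrees(o["tcp_rot"]).round(2),"pos",o["tool_pos"].round(1),"t",o["time"],"F",o["contact_force"].round(1),"w",round(o["grip_width"],1))
E
python3 -c "
from h import *
go([440,60,350]); go([534,-256,350])"
```

```text
shares [ -0.917 -10.333   0.051] yaw deg [ 1.8000e+02  1.0000e-02 -1.5285e+02] pos [163.5 498.8 352.6] t 2.125 F [-0.2  0.2 -0.1] w 91.7
shares [  0.294 -16.814   0.051] yaw deg [ 1.8000e+02  1.0000e-02 -1.5285e+02] pos [163.5 498.8 352.6] t 2.125 F [-0.2  0.2 -0.1] w 91.7
```

Request:
{"api": "servo_tool", "payload": {
  "series": [
    [1, -0.2, -0.8, -0.1, 0],
    [1, -0.2, -0.8, -0.1, 0],
    [1, -0.2, -0.8, -0.1, 0],
    [1, -0.2, -0.8, -0.1, 0],
    [1, -0.2, -0.8, -0.1, 0],
    [1, 0, -0.8, -0.1, 0],
    [1, 0, -0.8, -0.1, 0],
    [1, 0, -0.8, -0.1, 0],
    [1, 0, -0.8, -0.1, 0],
    [1, 0, -0.8, -0.1, 0],
    [1, 0, -0.8, 0, 0],
    [1, 0, -0.8, 0, 0],
    [1, 0.2, -0.8, 0, 0],
    [1, 0.2, -0.8, 0, 0],
    [1, 0.2, -0.8, 0, 0],
    [1, 0.2, -0.8, 0, 0],
    [1, 0.2, -0.8, 0, 0],
    [1, 0.2, -0.8, 0, 0],
    [1, 0, -0.6, 0, 0],
    [1, 0, 0, 0, 0]
  ]
}}

```text
time: 4.62
tool_pos: [493.6, -176.4, 400.7]
tcp_rot: [3.14, -0.001, -2.675]
contact_force: [0.0, 1.0, -0.3]
grip_width: 91.9
```

```bash
python3 -c "
from h import *
go([534.5,-256,350]); snap('wrist','w1')
for l in ['pusher_center','middle_hook','brush_center','rack']: print(l,pin('wrist',l))
"
```

```text
shares [-0.015 -1.79   1.011] yaw deg [ 1.7993e+02 -5.0000e-02 -1.5329e+02] pos [ 493.6 -176.4  400.7] t 4.625 F [ 0.   1.  -0.3] w 91.9
pusher_center [(0.58, [532.4, -254.1, 225.2], [245.0, 181.0])]
middle_hook [(0.91, [533.9, -253.4, 240.0], [241.0, 184.0])]
brush_center [(0.71, [425.3, -307.0, 222.8], [239.0, 74.0])]
rack [(0.79, [565.9, -310.5, -2.1], [240.0, 161.0])]
```

View pics/w1.png

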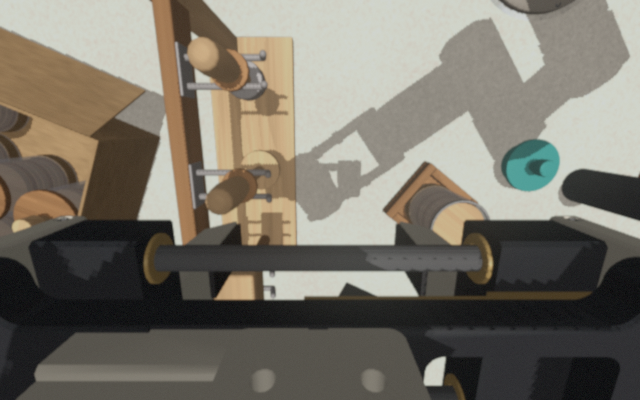

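```bash
python3 -c "
from h import *
im=cv2.imread('pics/w1.png'); 
pts=[[534,-255,321],[534,-255,246],[534,-255,121]]
for p in pts:
    q=proj('wrist',p);print(q); cv2.circle(im,tuple(int(v) for v in q),2,(0,0,255),-1)
cv2.imwrite('pics/w1b.png',cv2.resize(im[110:230,170:330],(800,600),interpolation=2))
im=cv2.imread('pics/side1.png')
for p in pts:
    q=proj('side',p);print(q); cv2.circle(im,tuple(int(v) for v in q),1,(0,0,255),-1)
cv2.imwrite('pics/s1b.png',cv2.resize(im[200:320,340:480],(700,600),interpolation=2))
"
```

```text
[214.7 201.9]
[238.  184.4]
[259.8 168. ]
[412.6 216. ]
[407.4 248.8]
[399.9 295.6]
```

View pics/w1b.png

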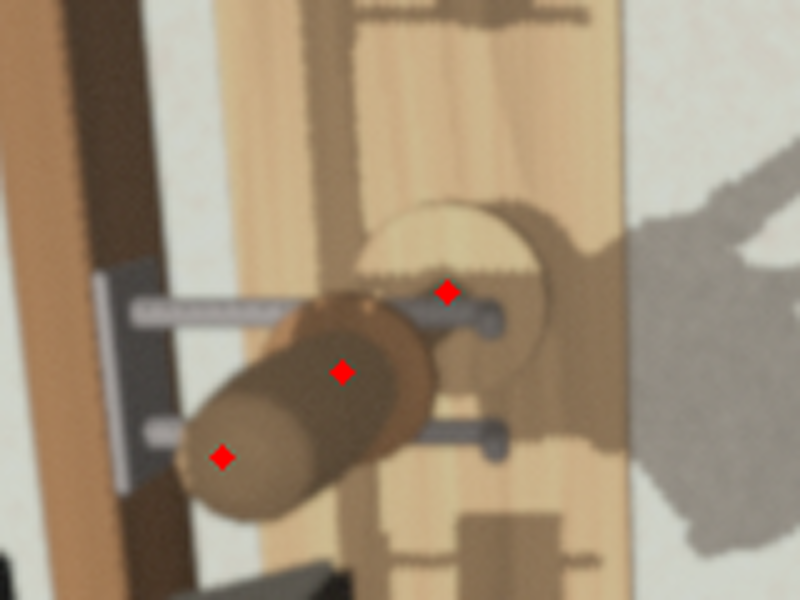

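View pics/s1b.png

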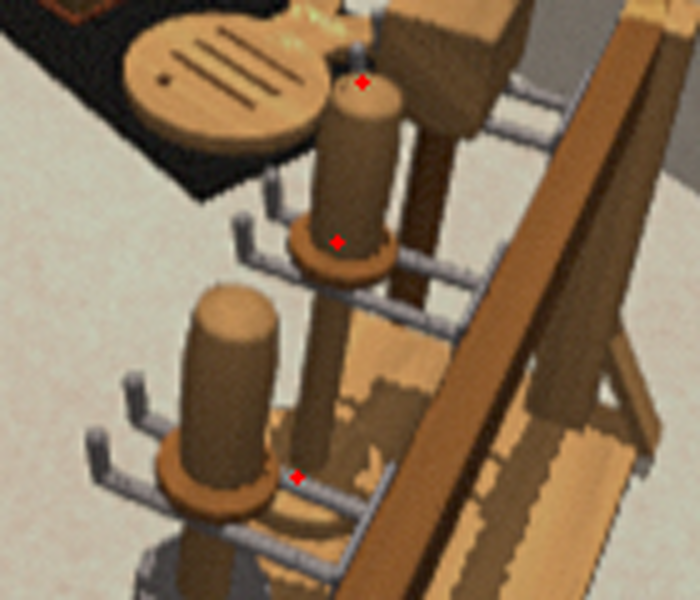

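```bash
python3 -c "
from h import *
go([533,-253.5,273])
"
```

```text
shares [ 0.011 -1.781  2.582] yaw deg [-1.7999e+02  3.0000e-02 -1.5309e+02] pos [ 493.1 -173.9  402.1] t 4.875 F [ 1.  -0.1  0.7] w 92.1
```

Request:
{"api": "servo_tool", "payload": {
  "series": [
    [1, 0, -0.6, 0, 0],
    [1, 0, -0.6, 0, 0],
    [1, 0, -0.57, 0, 0],
    [1, 0, 0, 0.5, 0],
    [1, 0, 0, 0.5, 0],
    [1, 0, 0, 0.5, 0],
    [1, 0, 0, 0.5, 0],
    [1, 0, 0, 0.3, 0],
    [1, 0, 0, 0.27, 0],
    [1, 0, 0, 0, 0],
    [1, 0, 0, 0, 0]
  ]
}}

```text
time: 6.25
tool_pos: [533.7, -253.9, 274.0]
tcp_rot: [-3.14, 0.001, -2.673]
contact_force: [0.6, -0.2, 0.3]
grip_width: 92.0
```

```bash
python3 -c "
from h import *
go([533,-253.5,273]); snap('side','s2'); snap('wrist','w2');print(pin('side','pusher_center'))
im=cv2.imread('pics/s2.png'); cv2.imwrite('pics/s2b.png',cv2.resize(im[150:310,320:520],(800,600),interpolation=2))
go([533,-253.5,273])"
```

```text
shares [0.008 0.013 0.021] yaw deg [-1.7993e+02  5.0000e-02 -1.5315e+02] pos [ 533.7 -253.9  274. ] t 6.25 F [ 0.6 -0.2  0.3] w 92.0
[(0.79, [535.4, -257.9, 224.2], [408.0, 258.0])]
shares [0.006 0.013 0.019] yaw deg [-1.7993e+02  5.0000e-02 -1.5315e+02] pos [ 533.6 -253.9  274. ] t 6.4 F [-0.9  0.3 -0.5] w 91.7
```

View pics/s2b.png

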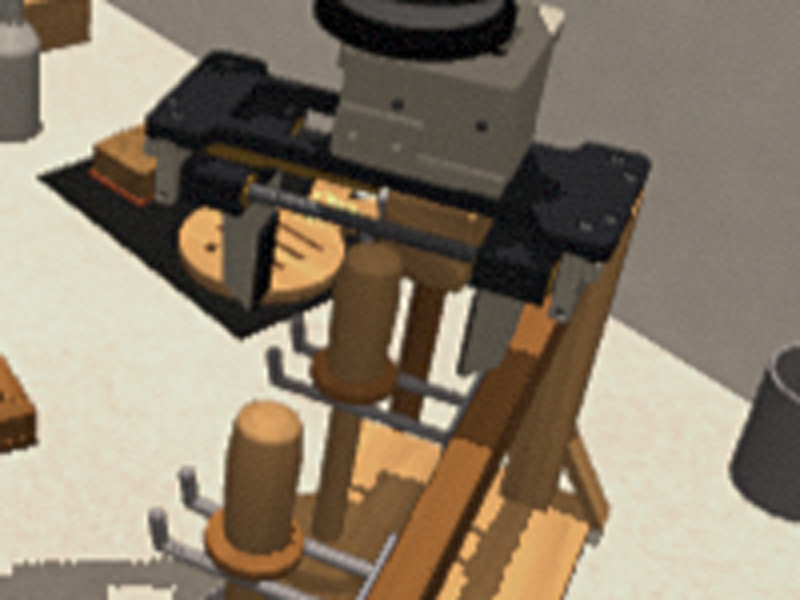

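View pics/w2.png

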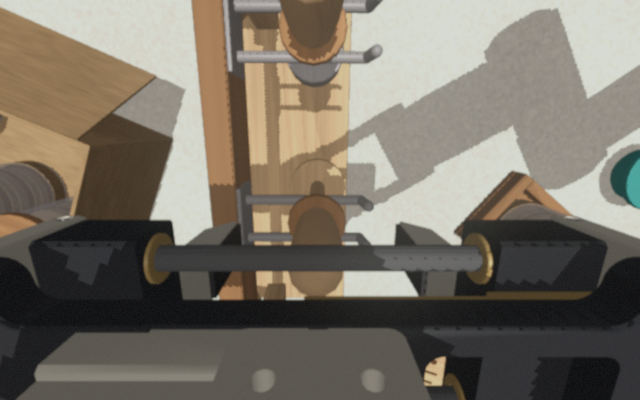

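Request:
{"api": "servo_tool", "payload": {
  "series": [
    [0, 0, 0, 0.02, 0],
    [0, 0, 0, 0, 0],
    [0, 0, 0, 0, 0],
    [0, 0, 0, 0, 0],
    [0, 0, 0, 0, 0],
    [0, 0, 0, 0, 0],
    [0, 0, 0, 0, 0],
    [0, 0, 0, 0, 0]
  ]
}}

```text
time: 7.4
tool_pos: [533.4, -253.8, 272.2]
tcp_rot: [-3.141, 0.0, -2.673]
contact_force: [-0.0, 0.1, 0.2]
grip_width: 27.3
```

```bash
python3 -c "
from h import *
go([533,-253.5,273]);"
```

```text
shares [ 0.004  0.008 -0.016] yaw deg [-1.7999e+02  1.0000e-02 -1.5315e+02] pos [ 533.4 -253.8  272.2] t 7.4 F [-0.   0.1  0.2] w 27.3
```

Request:
{"api": "servo_tool", "payload": {
  "series": [
    [0, 0, 0, -0.2, 0],
    [0, 0, 0, -0.3, 0],
    [0, 0, 0, -0.2, 0],
    [0, 0, 0, 0, 0]
  ]
}}

```text
time: 7.9
tool_pos: [533.7, -254.0, 308.6]
tcp_rot: [-3.139, 0.001, -2.673]
contact_force: [-0.8, -0.1, -0.4]
grip_width: 27.3
```

```bash
python3 -c "
from h import *
go([533,-253.5,273]);snap('side','s3')
im=cv2.imread('pics/s3.png'); cv2.imwrite('pics/s3b.png',cv2.resize(im[150:310,320:520],(800,600),interpolation=2))
"
```

```text
shares [0.009 0.016 0.712] yaw deg [-1.7988e+02  8.0000e-02 -1.5315e+02] pos [ 533.7 -254.   308.6] t 7.9 F [-0.8 -0.1 -0.4] w 27.3
```

View pics/s3b.png

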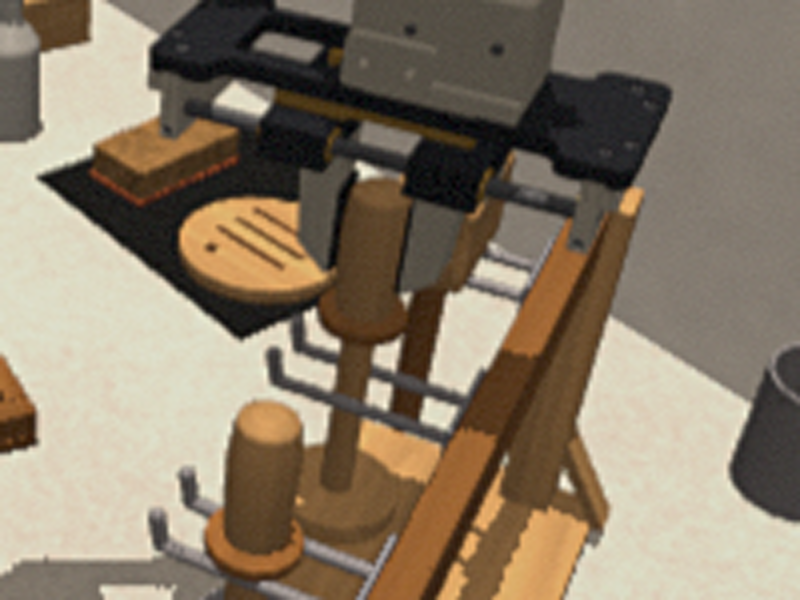

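Request:
{"api": "servo_tool", "payload": {
  "series": [
    [0, 0, 0.4, 0, 0],
    [0, 0, 0.5, 0, 0],
    [0, 0, 0.5, 0, 0],
    [0, 0, 0.5, -0.1, 0],
    [0, 0, 0.2, -0.5, 0],
    [0, 0, 0, 0, 0],
    [0, 0, 0, 0, 0]
  ]
}}

```text
time: 8.82
tool_pos: [485.8, -160.3, 336.1]
tcp_rot: [3.141, -0.001, -2.673]
contact_force: [0.3, 0.5, -1.6]
grip_width: 27.5
```

```bash
python3 -c "
from h import *
go([475,63,340]);snap('side','s4');snap('scene','c4')
for c in ('side','scene'):
  for l in ('pusher_center','tube_rim','middle_hook'): print(c,l,pin(c,l))
"
```

```text
shares [-1.824  4.082 -0.075] yaw deg [ 1.7994e+02 -4.0000e-02 -1.5316e+02] pos [ 485.8 -160.3  336.1] t 8.825 F [ 0.3  0.5 -1.6] w 27.5
side pusher_center [(0.75, [484.3, -164.4, 290.4], [356.0, 213.0])]
side tube_rim [(0.94, [474.2, 59.5, 142.0], [295.0, 217.0])]
side middle_hook [(0.98, [534.7, -256.9, 243.9], [408.0, 250.0])]
scene pusher_center [(0.62, [481.5, -161.7, 287.7], [226.0, 167.0])]
scene tube_rim [(0.95, [473.3, 65.5, 146.2], [307.0, 174.0]), (0.3, [301.0, 313.6, 2.3], [363.0, 141.0])]
scene middle_hook [(0.68, [536.6, -251.2, 242.5], [199.0, 201.0])]
```

View pics/s4.png

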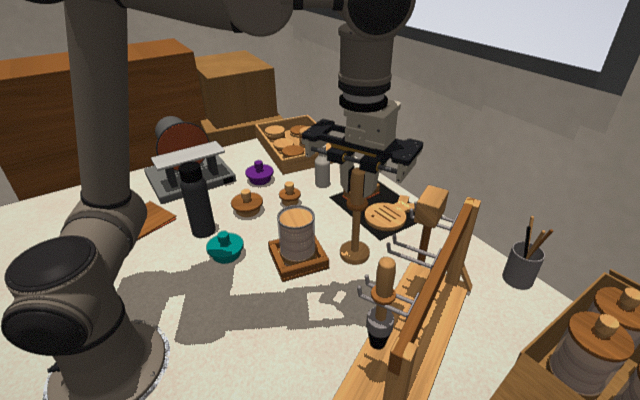

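Request:
{"api": "servo_tool", "payload": {
  "series": [
    [0, -0.2, 0.4, 0, 0],
    [0, -0.2, 0.5, 0, 0],
    [0, -0.25, 0.6, 0, 0],
    [0, -0.25, 0.6, 0, 0],
    [0, -0.25, 0.6, 0, 0],
    [0, -0.25, 0.5, 0, 0],
    [0, -0.22, 0.5, 0, 0],
    [0, -0.2, 0.38, 0, 0],
    [0, 0, 0, 0, 0],
    [0, 0, 0, 0, 0]
  ]
}}

```text
time: 10.48
tool_pos: [475.0, 62.6, 337.2]
tcp_rot: [-3.141, -0.0, -2.673]
contact_force: [0.4, -0.3, -0.7]
grip_width: 27.5
```

```bash
python3 -c "
from h import *
go([475,63,340]);snap('side','s5');snap('scene','c5');snap('wrist','w5')
for c in ('side','scene','wrist'):
  for l in ('pusher_center','tube_rim','coaster_top'): print(c,l,pin(c,l))
a=cv2.imread('pics/s5.png')[100:300,220:380];b=cv2.imread('pics/c5.png')[80:240,240:400]
cv2.imwrite('pics/x5.png',np.hstack([cv2.resize(a,(400,500),interpolation=2),cv2.resize(b,(400,500),interpolation=2)]))
"
```

```text
shares [-0.004  0.008 -0.057] yaw deg [-1.7998e+02 -1.0000e-02 -1.5315e+02] pos [475.   62.6 337.2] t 10.475 F [ 0.4 -0.3 -0.7] w 27.5
side pusher_center [(0.76, [474.9, 59.8, 285.8], [293.0, 166.0])]
side tube_rim [(0.75, [473.2, 58.9, 144.0], [295.0, 217.0]), (0.3, [475.2, 58.1, 288.6], [293.0, 165.0])]
side coaster_top [(0.62, [474.6, 61.7, 137.3], [295.0, 218.0])]
scene pusher_center [(0.85, [470.7, 64.0, 290.0], [306.0, 145.0])]
scene tube_rim [(0.72, [473.2, 64.6, 146.4], [307.0, 174.0])]
scene coaster_top [(0.52, [471.2, 66.5, 141.2], [307.0, 175.0])]
wrist pusher_center [(0.57, [474.1, 59.0, 289.3], [314.0, 211.0])]
wrist tube_rim []
wrist coaster_top []
```

View pics/x5.png

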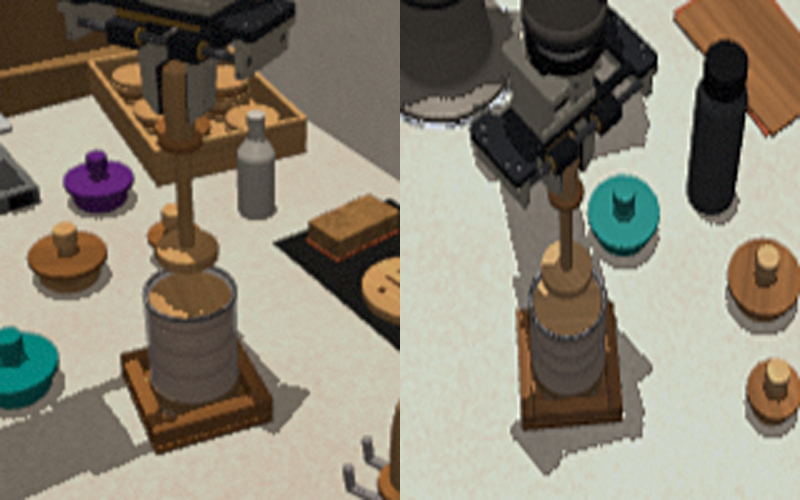

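View pics/w5.png

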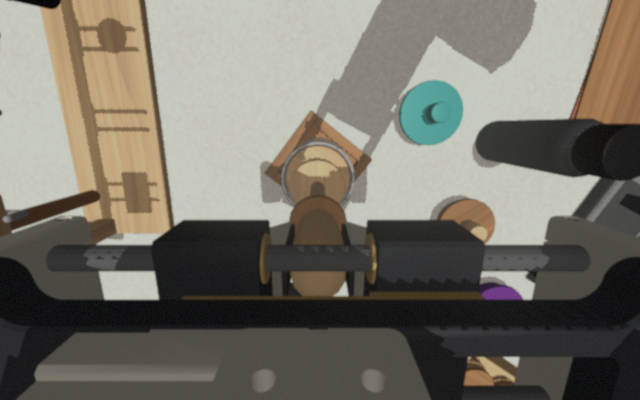

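Request:
{"api": "servo_tool", "payload": {
  "series": [
    [0, 0, 0, 0.3, 0],
    [0, 0, 0, 0.3, 0],
    [0, 0, 0, 0.2, 0],
    [0, 0, 0, 0, 0]
  ]
}}

```text
time: 11.58
tool_pos: [474.7, 63.1, 296.7]
tcp_rot: [3.141, -0.001, -2.673]
contact_force: [0.6, 0.4, -1.3]
grip_width: 27.1
```

Request:
{"api": "servo_tool", "payload": {
  "series": [
    [0, 0, 0, 0.1, 0],
    [0, 0, 0, 0.1, 0],
    [0, 0, 0, 0, 0]
  ]
}}

```text
time: 11.95
tool_pos: [475.0, 63.0, 287.2]
tcp_rot: [-3.142, 0.0, -2.673]
contact_force: [1.4, 0.5, -0.1]
grip_width: 27.7
```

Request:
{"api": "servo_tool", "payload": {
  "series": [
    [0, 0, 0, 0.1, 0],
    [0, 0, 0, 0.1, 0],
    [0, 0, 0, 0, 0]
  ]
}}

```text
time: 12.32
tool_pos: [474.7, 63.1, 276.6]
tcp_rot: [3.141, -0.001, -2.673]
contact_force: [0.5, -0.9, -0.4]
grip_width: 27.5
```

Request:
{"api": "servo_tool", "payload": {
  "series": [
    [0, 0, 0, 0.05, 0],
    [0, 0, 0, 0.05, 0],
    [0, 0, 0, 0, 0]
  ]
}}

```text
time: 12.7
tool_pos: [474.8, 63.1, 271.9]
tcp_rot: [3.141, -0.0, -2.673]
contact_force: [0.8, -0.4, 0.6]
grip_width: 27.7
```

Request:
{"api": "servo_tool", "payload": {
  "series": [
    [0, 0, 0, 0.05, 0],
    [0, 0, 0, 0.05, 0],
    [0, 0, 0, 0, 0]
  ]
}}

```text
time: 13.08
tool_pos: [474.8, 63.1, 266.8]
tcp_rot: [3.141, -0.0, -2.673]
contact_force: [0.1, 0.7, 0.9]
grip_width: 27.6
```

```bash
python3 -c "
from h import *
go([475,63,260]);snap('side','s6');snap('scene','c6')
for c in ('side','scene'):
  for l in ('pusher_center','coaster_top'): print(c,l,pin(c,l))
a=cv2.imread('pics/s6.png')[120:280,220:380];b=cv2.imread('pics/c6.png')[100:240,240:380]
cv2.imwrite('pics/x6.png',np.hstack([cv2.resize(a,(400,500),interpolation=2),cv2.resize(b,(400,500),interpolation=2)]))
"
```

```text
shares [-0.003 -0.003  0.136] yaw deg [ 1.7998e+02 -3.0000e-02 -1.5315e+02] pos [474.8  63.1 266.8] t 13.075 F [0.1 0.7 0.9] w 27.6
side pusher_center [(0.89, [474.4, 60.8, 217.1], [294.0, 191.0])]
side coaster_top [(0.62, [426.8, -311.3, 224.8], [381.0, 303.0]), (0.39, [810.6, 73.1, 8.2], [390.0, 213.0])]
scene pusher_center [(0.83, [470.3, 60.7, 220.0], [305.0, 160.0]), (0.18, [535.3, -256.4, 242.6], [197.0, 201.0])]
scene coaster_top [(0.41, [472.0, 64.0, 118.4], [307.0, 179.0])]
```

View pics/x6.png

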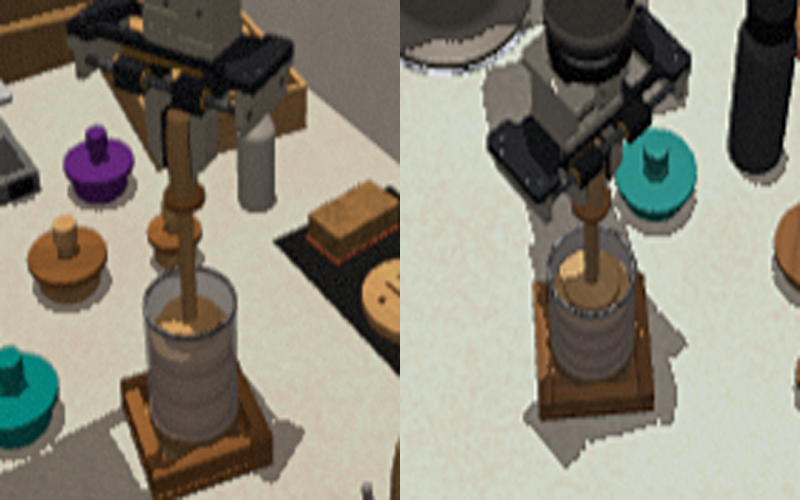

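Request:
{"api": "servo_tool", "payload": {
  "series": [
    [0, 0, 0, 0.04, 0],
    [0, 0, 0, 0.04, 0],
    [0, 0, 0, 0, 0]
  ]
}}

```text
time: 13.75
tool_pos: [475.0, 63.1, 263.2]
tcp_rot: [3.142, 0.0, -2.673]
contact_force: [-0.9, 1.0, 1.4]
grip_width: 27.6
```

Request:
{"api": "servo_tool", "payload": {
  "series": [
    [0, 0, 0, 0.04, 0],
    [0, 0, 0, 0.02, 0],
    [0, 0, 0, 0, 0]
  ]
}}

```text
time: 14.12
tool_pos: [475.0, 63.0, 260.1]
tcp_rot: [3.142, 0.0, -2.673]
contact_force: [0.9, -0.8, 1.7]
grip_width: 27.7
```

Request:
{"api": "servo_tool", "payload": {
  "series": [
    [0, 0, 0, 0.02, 0],
    [0, 0, 0, 0, 0]
  ]
}}

```text
time: 14.38
tool_pos: [475.0, 63.0, 259.1]
tcp_rot: [3.142, 0.0, -2.673]
contact_force: [0.3, 0.2, 2.8]
grip_width: 27.6
```

Request:
{"api": "servo_tool", "payload": {
  "series": [
    [0, 0, 0, 0.02, 0],
    [0, 0, 0, 0, 0]
  ]
}}

```text
time: 14.62
tool_pos: [475.1, 63.0, 258.7]
tcp_rot: [-3.141, 0.001, -2.673]
contact_force: [-0.2, -0.7, 5.9]
grip_width: 27.6
```

Request:
{"api": "servo_tool", "payload": {
  "series": [
    [0, 0, 0, 0.02, 0],
    [0, 0, 0, 0, 0]
  ]
}}

```text
time: 14.88
tool_pos: [475.4, 63.0, 258.6]
tcp_rot: [-3.14, 0.002, -2.673]
contact_force: [-1.2, -0.6, 12.0]
grip_width: 27.8
```

Request:
{"api": "servo_tool", "payload": {
  "series": [
    [0, 0, 0, 0.02, 0],
    [0, 0, 0, 0, 0]
  ]
}}

```text
time: 15.12
tool_pos: [475.6, 62.9, 258.5]
tcp_rot: [-3.139, 0.003, -2.673]
contact_force: [-3.2, -1.3, 17.0]
grip_width: 27.4
```

Request:
{"api": "servo_tool", "payload": {
  "series": [
    [0, 0, 0, 0, 0],
    [0, 0, 0, 0, 0]
  ]
}}

```text
time: 15.38
tool_pos: [475.6, 62.8, 258.5]
tcp_rot: [-3.14, 0.003, -2.673]
contact_force: [-3.0, -2.1, 16.7]
grip_width: 27.4
```

Request:
{"api": "servo_tool", "payload": {
  "series": [
    [0, 0, 0, -0.1, 0],
    [0, 0, 0, -0.3, 0],
    [0, 0, 0, -0.5, 0],
    [0, 0, 0, -0.5, 0],
    [0, 0, 0, -0.2, 0],
    [0, 0, 0, 0, 0]
  ]
}}

```text
time: 16.12
tool_pos: [475.0, 63.1, 335.9]
tcp_rot: [3.141, -0.0, -2.673]
contact_force: [-0.0, 0.0, -1.7]
grip_width: 27.2
```

```bash
python3 -c "
from h import *
go([475,63,338]);snap('side','s7');snap('scene','c7')
for c in ('side','scene'):
  for l in ('pusher_center','coaster_top','tube_rim'): print(c,l,pin(c,l))
a=cv2.imread('pics/s7.png')[110:280,220:380];b=cv2.imread('pics/c7.png')[100:240,240:380]
cv2.imwrite('pics/x7.png',np.hstack([cv2.resize(a,(400,500),interpolation=2),cv2.resize(b,(400,500),interpolation=2)]))
"
```

```text
shares [-0.    -0.002 -0.043] yaw deg [ 179.99   -0.   -153.15] pos [475.   63.1 335.9] t 16.125 F [-0.   0.  -1.7] w 27.2
side pusher_center [(0.88, [475.5, 58.6, 287.8], [293.0, 166.0])]
side coaster_top [(0.62, [474.6, 61.6, 106.0], [296.0, 228.0])]
side tube_rim [(0.57, [471.2, 59.9, 142.8], [294.0, 217.0])]
scene pusher_center [(0.96, [470.6, 62.3, 286.1], [306.0, 146.0])]
scene coaster_top [(0.67, [473.5, 63.0, 111.4], [307.0, 181.0])]
scene tube_rim [(0.57, [476.7, 64.4, 146.7], [307.0, 175.0])]
```

View pics/x7.png

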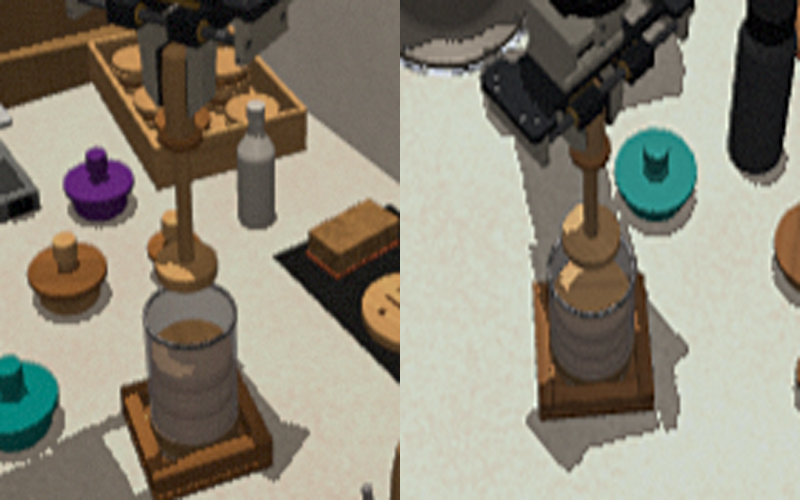

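Request:
{"api": "servo_tool", "payload": {
  "series": [
    [0, 0.2, -0.38, -0.05, 0],
    [0, 0.22, -0.5, 0, 0],
    [0, 0.25, -0.5, 0, 0],
    [0, 0.25, -0.6, 0, 0],
    [0, 0.25, -0.6, 0, 0],
    [0, 0.25, -0.6, 0, 0],
    [0, 0.2, -0.5, 0, 0],
    [0, 0.2, -0.4, 0, 0],
    [0, 0, 0, 0.3, 0],
    [0, 0, 0, 0.2, 0],
    [0, 0, 0, 0, 0],
    [0, 0, 0, 0, 0]
  ]
}}

```text
time: 18.02
tool_pos: [486.1, -159.8, 314.2]
tcp_rot: [-3.141, 0.001, -2.672]
contact_force: [0.6, 0.0, -1.4]
grip_width: 27.6
```

```bash
python3 -c "
from h import *
go([533.5,-253.9,310]);snap('side','s8');snap('wrist','w8');snap('scene','c8')
for c in ('side','scene','wrist'):
  for l in ('pusher_center','middle_hook'): print(c,l,pin(c,l))
im=cv2.imread('pics/s8.png'); cv2.imwrite('pics/s8b.png',cv2.resize(im[150:310,320:520],(800,600),interpolation=2))
"
```

```text
shares [ 0.005 -2.106  0.085] yaw deg [-1.7997e+02  3.0000e-02 -1.5312e+02] pos [ 486.1 -159.8  314.2] t 18.025 F [ 0.6  0.  -1.4] w 27.6
side pusher_center [(0.59, [486.8, -163.9, 265.5], [357.0, 223.0]), (0.37, [640.4, -202.2, 202.7], [425.0, 231.0])]
side middle_hook [(0.57, [535.5, -255.3, 240.8], [408.0, 251.0])]
scene pusher_center [(0.93, [479.5, -159.9, 264.7], [227.0, 171.0])]
scene middle_hook [(0.93, [534.5, -253.6, 245.1], [197.0, 200.0])]
wrist pusher_center [(0.73, [484.4, -161.7, 264.7], [317.0, 211.0])]
wrist middle_hook [(0.78, [531.3, -258.2, 237.9], [192.0, 199.0])]
```

View pics/s8b.png

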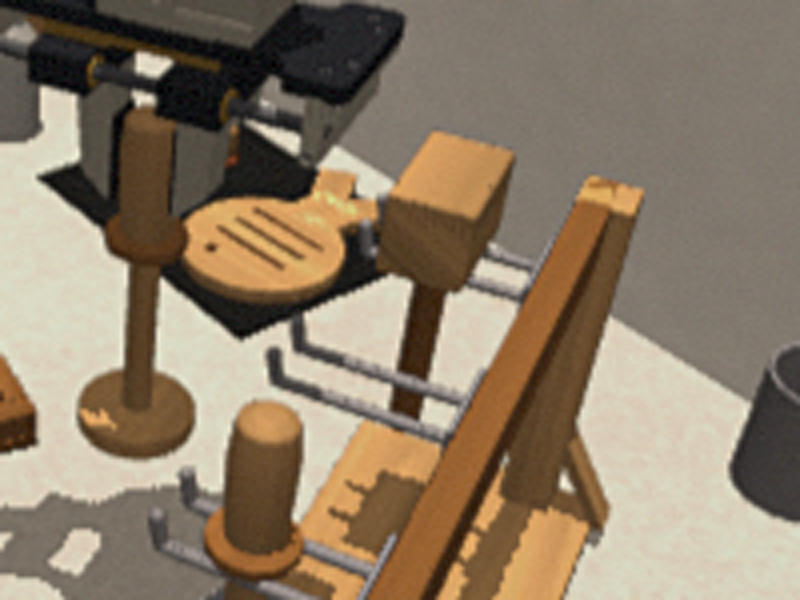

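View pics/w8.png

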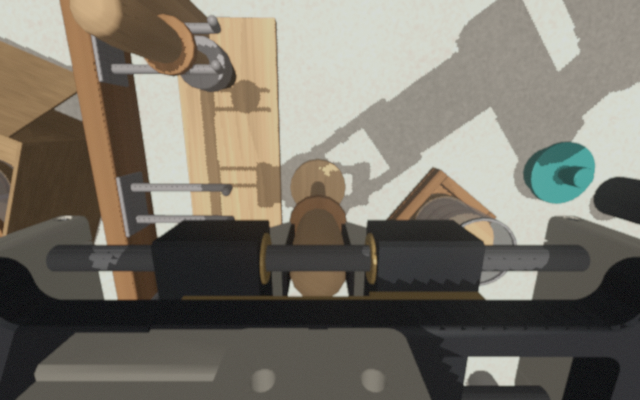

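Request:
{"api": "servo_tool", "payload": {
  "series": [
    [0, 0, -0.4, 0, 0],
    [0, 0, -0.5, 0, 0],
    [0, 0, -0.5, 0, 0],
    [0, 0, -0.5, 0, 0],
    [0, 0, -0.2, 0, 0],
    [0, 0, 0, 0.1, 0],
    [0, 0, 0, 0, 0],
    [0, 0, 0, 0, 0]
  ]
}}

```text
time: 19.48
tool_pos: [533.2, -253.0, 309.0]
tcp_rot: [-3.142, 0.0, -2.672]
contact_force: [0.5, -1.3, -1.2]
grip_width: 27.3
```

```bash
python3 -c "
from h import *
go([533.5,-253.9,272]);snap('side','s9');snap('wrist','w9')
im=cv2.imread('pics/s9.png'); cv2.imwrite('pics/s9b.png',cv2.resize(im[150:310,320:520],(800,600),interpolation=2))
"
```

```text
shares [ 0.002 -0.019  0.739] yaw deg [-1.8000e+02  1.0000e-02 -1.5311e+02] pos [ 533.2 -253.   309. ] t 19.475 F [ 0.5 -1.3 -1.2] w 27.3
```

View pics/s9b.png

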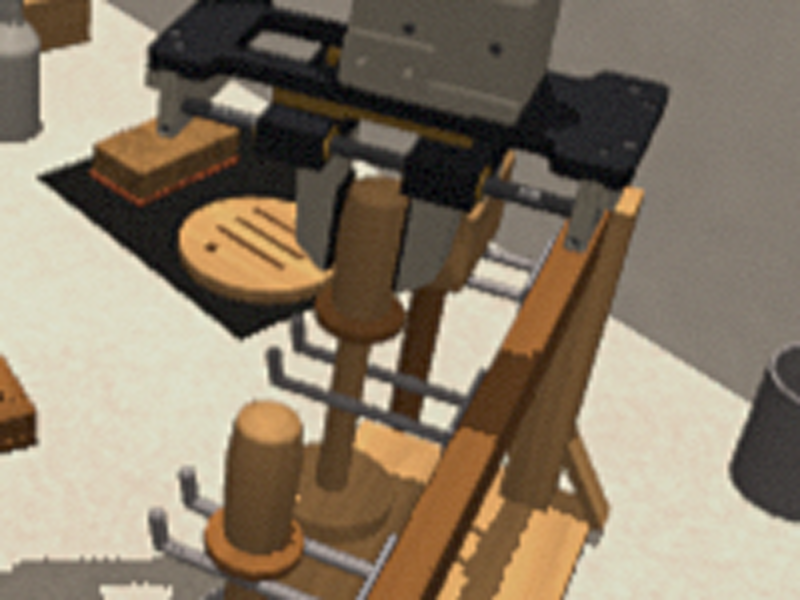

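View pics/w9.png

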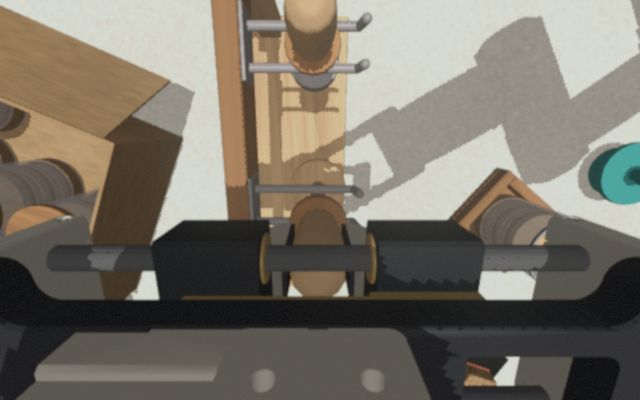

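Request:
{"api": "servo_tool", "payload": {
  "series": [
    [0, 0, 0, 0.25, 0],
    [0, 0, 0, 0.25, 0],
    [0, 0, 0, 0.15, 0],
    [0, 0, 0, 0, 0]
  ]
}}

```text
time: 20.08
tool_pos: [533.0, -253.6, 275.2]
tcp_rot: [3.14, -0.001, -2.673]
contact_force: [0.3, 0.4, -0.8]
grip_width: 27.5
```

Request:
{"api": "servo_tool", "payload": {
  "series": [
    [0, 0, 0, 0.05, 0],
    [0, 0, 0, 0, 0]
  ]
}}

```text
time: 20.32
tool_pos: [533.4, -253.8, 273.8]
tcp_rot: [-3.141, 0.0, -2.673]
contact_force: [0.1, 0.1, -1.3]
grip_width: 27.6
```

Request:
{"api": "servo_tool", "payload": {
  "series": [
    [0, 0, 0, 0.03, 0],
    [0, 0, 0, 0, 0]
  ]
}}

```text
time: 20.58
tool_pos: [533.3, -253.7, 272.2]
tcp_rot: [3.142, 0.0, -2.673]
contact_force: [-0.9, 1.0, -2.1]
grip_width: 27.8
```

Request:
{"api": "servo_tool", "payload": {
  "series": [
    [0, 0, 0, 0.02, 0],
    [0, 0, 0, 0, 0]
  ]
}}

```text
time: 20.82
tool_pos: [533.4, -253.8, 272.0]
tcp_rot: [-3.141, 0.001, -2.673]
contact_force: [-1.7, 0.6, 4.9]
grip_width: 27.3
```

Request:
{"api": "servo_tool", "payload": {
  "series": [
    [0, 0, 0, 0.02, 0],
    [0, 0, 0, 0, 0]
  ]
}}

```text
time: 21.08
tool_pos: [533.4, -253.7, 272.0]
tcp_rot: [-3.14, 0.001, -2.673]
contact_force: [-2.7, 1.7, 10.3]
grip_width: 27.4
```

Request:
{"api": "servo_tool", "payload": {
  "series": [
    [0, 0, 0, -0.03, 0],
    [0.3, 0, 0, 0, 0],
    [0.6, 0, 0, 0, 0],
    [1, 0, 0, 0, 0],
    [1, 0, 0, 0, 0],
    [1, 0, 0, 0, 0],
    [1, 0, 0, 0, 0],
    [1, 0, 0, 0, 0]
  ]
}}

```text
time: 22.08
tool_pos: [533.3, -253.8, 271.7]
tcp_rot: [-3.142, 0.0, -2.673]
contact_force: [-0.0, -0.3, -0.4]
grip_width: 82.9
```

```bash
python3 -c "
from h import *
go([533.5,-253.9,272]);snap('side','s10');snap('wrist','w10')
for c in ('side','wrist'): print(pin(c,'pusher_center'))
a=cv2.imread('pics/s10.png')[150:310,320:520]; b=cv2.imread('pics/w10.png')[150:310,220:420]
cv2.imwrite('pics/x10.png',np.hstack([cv2.resize(a,(400,500),interpolation=2),cv2.resize(b,(400,500),interpolation=2)]))
"
```

```text
shares [-0.002 -0.004 -0.006] yaw deg [-1.8000e+02  1.0000e-02 -1.5315e+02] pos [ 533.3 -253.8  271.7] t 22.075 F [-0.  -0.3 -0.4] w 82.9
[(0.84, [534.9, -258.5, 221.3], [407.0, 260.0])]
[(0.61, [530.8, -257.6, 223.1], [315.0, 209.0]), (0.53, [563.4, -312.0, -0.2], [275.0, 170.0])]
```

View pics/x10.png

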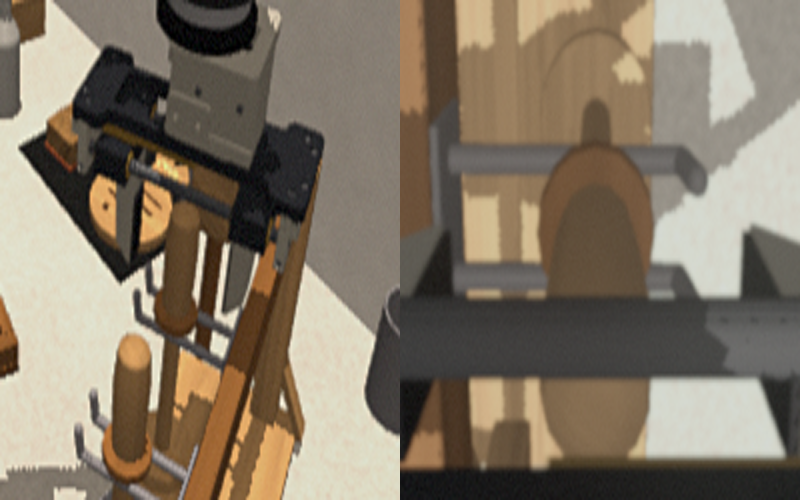

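Request:
{"api": "servo_tool", "payload": {
  "series": [
    [1, 0, 0, -0.3, 0],
    [1, 0, 0, -0.6, 0],
    [1, 0, 0, -0.6, 0],
    [1, 0, 0, -0.6, 0],
    [1, 0, 0, -0.5, 0],
    [1, 0, 0, 0, 0]
  ]
}}

```text
time: 23.02
tool_pos: [533.8, -254.0, 404.5]
tcp_rot: [-3.137, 0.003, -2.673]
contact_force: [-0.3, 0.6, -0.7]
grip_width: 91.7
```

```bash
python3 -c "
from h import *
go([453.5,336,250]); go([453.5,336,150])
snap('side','s11');snap('scene','c11')
for c in ('side','scene'):
  for l in ('lid_center','tube_rim','pusher_center'): print(c,l,pin(c,l))
"
```

```text
shares [-3.889 11.268  3.048] yaw deg [-1.7973e+02  1.6000e-01 -1.5315e+02] pos [ 533.8 -254.   404.5] t 23.025 F [-0.3  0.6 -0.7] w 91.7
shares [-3.883 11.278  5.048] yaw deg [-1.7973e+02  1.6000e-01 -1.5315e+02] pos [ 533.8 -254.   404.5] t 23.025 F [-0.3  0.6 -0.7] w 91.7
side lid_center [(0.79, [560.1, 479.4, 37.3], [258.0, 171.0]), (0.68, [317.6, 180.8, 38.2], [223.0, 244.0]), (0.56, [449.6, 332.5, 39.3], [246.0, 201.0])]
side tube_rim [(0.58, [473.5, 59.0, 145.3], [295.0, 216.0])]
side pusher_center [(0.82, [533.0, -255.9, 223.0], [406.0, 259.0])]
scene lid_center [(0.94, [320.8, 183.1, 36.0], [329.0, 148.0]), (0.92, [563.6, 484.8, 39.3], [441.0, 186.0]), (0.84, [453.3, 338.0, 41.5], [386.0, 168.0])]
scene tube_rim [(0.81, [474.4, 66.7, 144.0], [308.0, 175.0])]
scene pusher_center []
```

View pics/s11.png

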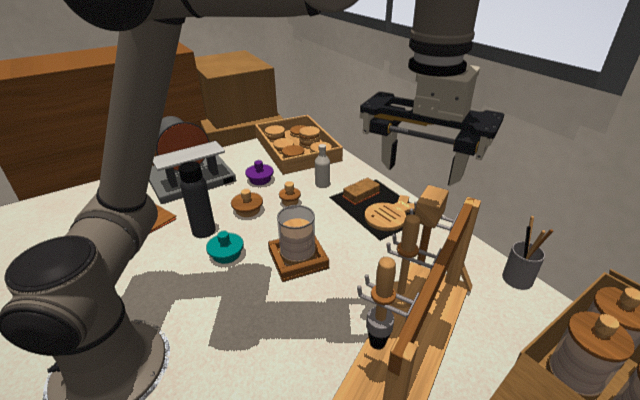

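Request:
{"api": "servo_tool", "payload": {
  "series": [
    [1, -0.31, 0.7, 0, 0],
    [1, -0.31, 0.7, 0, 0],
    [1, -0.31, 0.7, 0, 0],
    [1, -0.31, 0.7, 0, 0],
    [1, -0.31, 0.7, 0, 0],
    [1, -0.31, 0.7, 0, 0],
    [1, -0.31, 0.7, 0, 0],
    [1, -0.31, 0.7, 0, 0],
    [1, -0.31, 0.7, 0.2, 0],
    [1, -0.31, 0.7, 0.3, 0],
    [1, -0.31, 0.7, 0.3, 0],
    [1, -0.31, 0.7, 0.3, 0],
    [1, -0.31, 0.7, 0.4, 0],
    [1, -0.31, 0.7, 0.4, 0],
    [1, -0.31, 0.7, 0.4, 0],
    [1, -0.31, 0.7, 0.4, 0],
    [1, 0, 0, 0, 0],
    [1, 0, 0, 0, 0]
  ]
}}

```text
time: 25.68
tool_pos: [501.8, 357.5, 266.9]
tcp_rot: [-3.141, -0.0, -2.673]
contact_force: [-0.4, -1.0, -0.5]
grip_width: 91.5
```

```bash
python3 -c "
from h import *
go([453,336,45]); 
im=snap('wrist','w12')
for l in ('lid_center','small_lid_center'): print(l,pin('wrist',l))
for z in (38,76): print(proj('wrist',[453,336,z]))
"
```

```text
shares [1.064 0.059 4.438] yaw deg [-179.98   -0.   -153.14] pos [501.8 357.5 266.9] t 25.675 F [-0.4 -1.  -0.5] w 91.5
lid_center [(0.61, [448.1, 336.3, 40.0], [322.0, 131.0]), (0.6, [566.7, 478.4, 37.8], [371.0, 248.0])]
small_lid_center [(0.67, [584.2, 297.2, 40.2], [254.0, 206.0])]
[320.5 134.3]
[320.8 135.3]
```

View pics/w12.png

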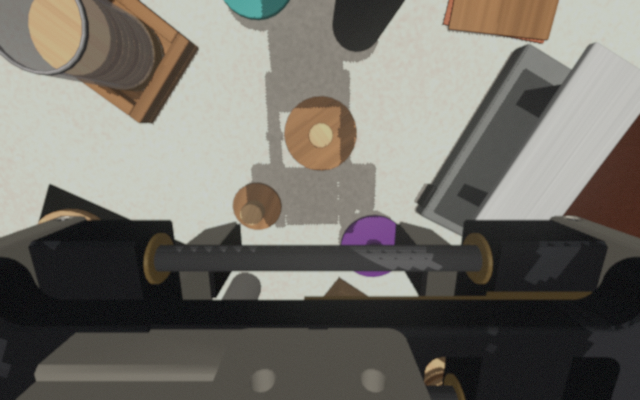

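Request:
{"api": "servo_tool", "payload": {
  "series": [
    [1, 0.35, 0.02, 0, 0],
    [1, 0.35, 0.02, 0, 0],
    [1, 0.36, 0.02, 0, 0],
    [1, 0, 0, 0.5, 0],
    [1, 0, 0, 0.7, 0],
    [1, 0, 0, 0.7, 0],
    [1, 0, 0, 0.7, 0],
    [1, 0, 0, 0.7, 0],
    [1, 0, 0, 0.5, 0],
    [1, 0, 0, 0, 0],
    [1, 0, 0, 0, 0]
  ]
}}

```text
time: 27.2
tool_pos: [454.0, 336.7, 78.2]
tcp_rot: [3.141, 0.002, -2.674]
contact_force: [0.2, 0.2, 0.3]
grip_width: 91.5
```

```bash
python3 -c "
from h import *
go([453,336,45.5]); 
im=snap('wrist','w13');snap('side','s13')
a=cv2.imread('pics/s13.png')[130:260,170:330]; b=cv2.imread('pics/w13.png')[100:320,200:440]
cv2.imwrite('pics/x13.png',np.hstack([cv2.resize(a,(400,400),interpolation=2),cv2.resize(b,(400,400),interpolation=2)]))
"
```

```text
shares [ 0.026 -0.003  0.654] yaw deg [ 1.7999e+02  1.4000e-01 -1.5319e+02] pos [454.  336.7  78.2] t 27.2 F [0.2 0.2 0.3] w 91.5
```

View pics/x13.png

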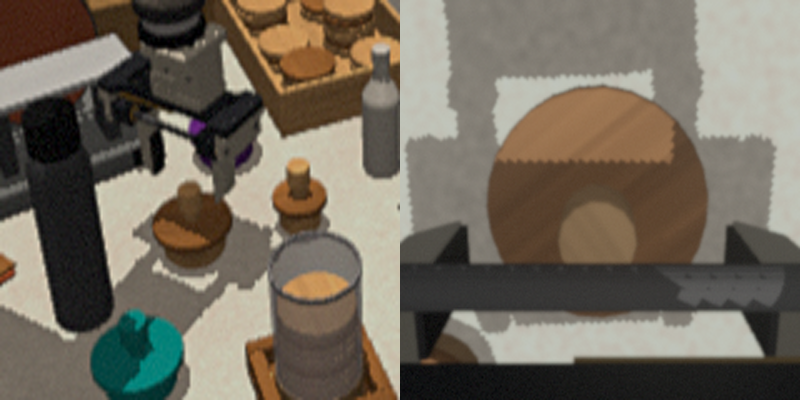

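Request:
{"api": "servo_tool", "payload": {
  "series": [
    [1, 0.02, 0, 0.3, 0],
    [1, 0, 0, 0.3, 0],
    [1, 0, 0, 0.04, 0],
    [0.7, 0, 0, 0, 0],
    [0.4, 0, 0, 0, 0],
    [0, 0, 0, 0, 0],
    [0, 0, 0, 0, 0],
    [0, 0, 0, 0, 0],
    [0, 0, 0, 0, 0],
    [0, 0, 0, 0, 0],
    [0, 0, 0, 0, 0]
  ]
}}

```text
time: 28.68
tool_pos: [452.1, 336.2, 44.7]
tcp_rot: [3.142, 0.0, -2.673]
contact_force: [-0.6, -0.2, 0.3]
grip_width: 29.4
```

Request:
{"api": "servo_tool", "payload": {
  "series": [
    [0, 0, 0, -0.2, 0],
    [0, 0, 0, -0.5, 0],
    [0, 0, 0, -0.6, 0],
    [0, 0, 0, -0.6, 0],
    [0, 0, 0, -0.6, 0],
    [0, 0, 0, -0.6, 0],
    [0, 0, 0, -0.5, 0],
    [0, 0, 0, 0, 0],
    [0, 0, 0, 0, 0]
  ]
}}

```text
time: 29.8
tool_pos: [451.6, 335.9, 223.8]
tcp_rot: [3.142, -0.002, -2.673]
contact_force: [0.4, 0.0, -0.9]
grip_width: 29.5
```

```bash
python3 -c "
from h import *
go([474.5,63,225]); 
snap('side','s14');snap('scene','c14')
for c in ('side','scene'):
  for l in ('lid_center','tube_rim'): print(c,l,pin(c,l))
"
```

```text
shares [ 2.056 -5.077 -0.021] yaw deg [ 1.8000e+02 -9.0000e-02 -1.5315e+02] pos [451.6 335.9 223.8] t 29.8 F [ 0.4  0.  -0.9] w 29.5
side lid_center [(0.91, [450.0, 333.9, 218.2], [239.0, 149.0]), (0.85, [314.4, 179.0, 40.7], [222.0, 245.0]), (0.7, [563.0, 479.2, 39.9], [259.0, 170.0]), (0.18, [731.2, 335.3, -0.6], [322.0, 184.0])]
side tube_rim [(0.8, [470.2, 57.9, 143.3], [294.0, 217.0]), (0.53, [451.6, 335.8, 216.1], [239.0, 149.0])]
scene lid_center [(0.82, [566.6, 482.4, 38.0], [440.0, 187.0]), (0.71, [321.4, 182.2, 34.1], [329.0, 148.0])]
scene tube_rim [(0.55, [473.7, 67.1, 147.4], [308.0, 174.0])]
```

View pics/s14.png

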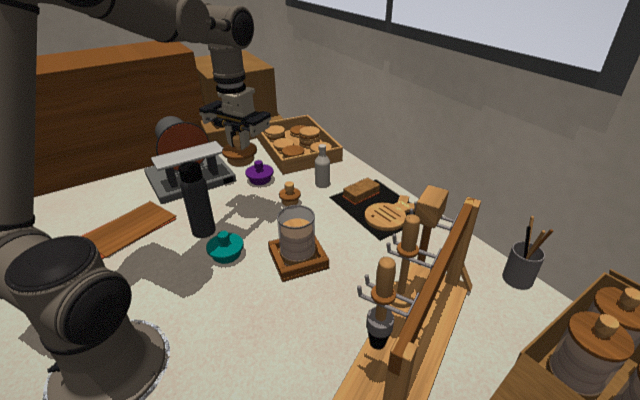

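Request:
{"api": "servo_tool", "payload": {
  "series": [
    [0, -0.02, -0.6, 0, 0],
    [0, -0.02, -0.6, 0, 0],
    [0, -0.02, -0.6, 0, 0],
    [0, -0.02, -0.6, 0, 0],
    [0, -0.02, -0.6, -0.02, 0],
    [0, 0, -0.6, 0, 0],
    [0, 0, -0.6, 0, 0],
    [0, 0, -0.6, 0, 0],
    [0, 0, -0.27, 0, 0],
    [0, 0, 0, 0, 0],
    [0, 0, 0, 0, 0]
  ]
}}

```text
time: 31.48
tool_pos: [570.6, 113.2, 225.6]
tcp_rot: [3.141, -0.0, -2.672]
contact_force: [0.3, -0.2, -1.5]
grip_width: 29.2
```

```bash
python3 -c "
from h import *
go([474,62.5,225]); 
snap('wrist','w15')
for l in ('lid_center','tube_rim'): print(l,pin('wrist',l))
for z in (146,):
  print(proj('wrist',[474,62.5,z]), [proj('wrist',[474+46.5*np.cos(a),62.5+46.5*np.sin(a),z]).tolist() for a in np.arange(0,6.28,np.pi/4)])
go([474,62.5,225]); 
"
```

```text
shares [ 2.182 -0.031  0.013] yaw deg [ 1.7996e+02 -1.0000e-02 -1.5311e+02] pos [570.6 113.2 225.6] t 31.475 F [ 0.3 -0.2 -1.5] w 29.2
lid_center [(0.96, [317.2, 184.8, 39.8], [485.0, 2.0]), (0.78, [567.3, 112.4, 220.0], [319.0, 230.0])]
tube_rim [(0.89, [472.8, 60.6, 149.4], [315.0, 64.0])]
[316.4  67.7] [[290.6, 122.7], [334.0, 126.2], [368.4, 96.3], [374.0, 47.4], [344.7, 7.3], [296.8, 3.1], [261.8, 37.7], [260.5, 87.4]]
shares [ 2.184 -0.029  0.016] yaw deg [ 1.7999e+02  1.0000e-02 -1.5308e+02] pos [570.7 113.2 225.8] t 31.625 F [ 1.3  0.4 -1.7] w 29.3
```

View pics/w15.png

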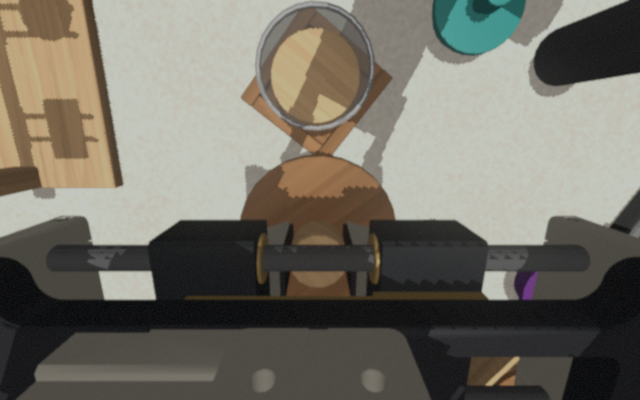

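Rim shows at about (315,66) px; overlay the predicted circle to refine the centre.

```bash
python3 -c "
from h import *
im=cv2.imread('pics/w15.png')
for k,col in (((474,62.5),(0,0,255)),):
  q=np.array([proj('wrist',[k[0]+46.5*np.cos(a),k[1]+46.5*np.sin(a),146]) for a in np.arange(0,6.29,.05)])
  im=cv2.resize(im[0:150,215:415],(800,600),interpolation=2)
  cv2.polylines(im,[((q-[215,0])*4).round().astype(int)],True,col,1)
cv2.imwrite('pics/x15.png',im)
"
```

```text
(no output)
```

View pics/x15.png

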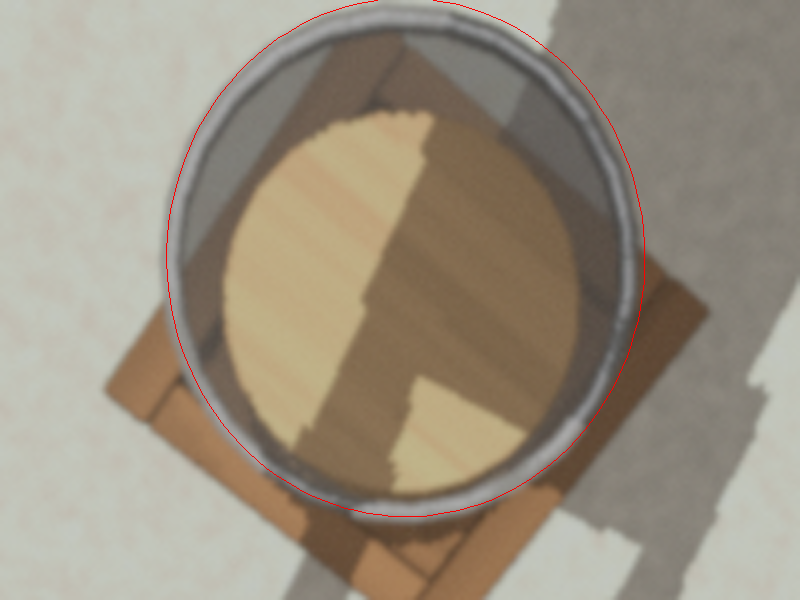

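```bash
python3 -c "
from h import *
im=cv2.imread('pics/w15.png'); o=bot.get_obs()
c=o['tool_pos']; print(c)
zc=224.6+38-45+0.5
im=cv2.resize(im[130:330,195:445],(800,640),interpolation=2)
def draw(cx,cy,r,z,col):
  q=np.array([proj('wrist',[cx+r*np.cos(a),cy+r*np.sin(a),z]) for a in np.arange(0,6.29,.05)])
  cv2.polylines(im,[((q-[195,130])*3.2).round().astype(int)],True,col,1)
draw(c[0],c[1],49,zc+2,(0,0,255)); draw(c[0],c[1],15,zc+38,(255,0,0))
cv2.imwrite('pics/x16.png',im[:600])
"
```

```text
[570.71319346 113.21928602 225.83786416]
```

View pics/x16.png

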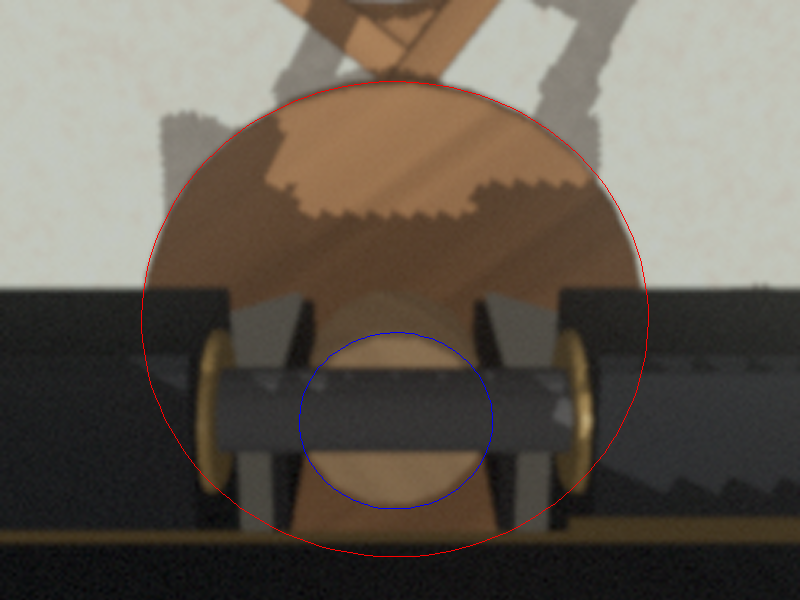

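Request:
{"api": "servo_tool", "payload": {
  "series": [
    [0, 0.4, -0.01, 0, 0],
    [0, 0.5, -0.01, 0, 0],
    [0, 0.5, -0.01, 0, 0],
    [0, 0.4, -0.01, 0, 0],
    [0, 0.37, 0, 0, 0],
    [0, 0, 0, 0.3, 0],
    [0, 0, 0, 0.1, 0],
    [0, 0, 0, 0, 0],
    [0, 0, 0, 0, 0]
  ]
}}

```text
time: 32.75
tool_pos: [475.5, 61.7, 206.1]
tcp_rot: [-3.141, 0.001, -2.673]
contact_force: [0.8, -0.7, -1.3]
grip_width: 29.6
```

```bash
python3 -c "
from h import *
go([474.7,62.5,161]); 
snap('side','s17');snap('scene','c17')
for c in ('side','scene'):
  for l in ('lid_center','tube_rim'): print(c,l,pin(c,l))
a=cv2.imread('pics/s17.png')[150:290,230:360];b=cv2.imread('pics/c17.png')[110:240,240:370]
cv2.imwrite('pics/x17.png',np.hstack([cv2.resize(a,(400,500),interpolation=2),cv2.resize(b,(400,500),interpolation=2)]))
"
```

```text
shares [0.008 0.022 0.902] yaw deg [-1.7999e+02  4.0000e-02 -1.5313e+02] pos [475.5  61.7 206.1] t 32.75 F [ 0.8 -0.7 -1.3] w 29.6
side lid_center [(0.79, [314.3, 181.3, 38.8], [222.0, 245.0]), (0.68, [558.3, 477.9, 36.5], [258.0, 172.0]), (0.64, [472.8, 58.3, 200.9], [294.0, 198.0])]
side tube_rim [(0.72, [472.5, 60.0, 145.2], [295.0, 216.0])]
scene lid_center [(0.93, [560.7, 484.6, 37.7], [440.0, 185.0]), (0.85, [474.7, 60.9, 200.2], [306.0, 165.0]), (0.68, [319.9, 181.1, 33.5], [328.0, 148.0])]
scene tube_rim [(0.75, [475.0, 66.3, 147.4], [308.0, 175.0])]
```

View pics/x17.png

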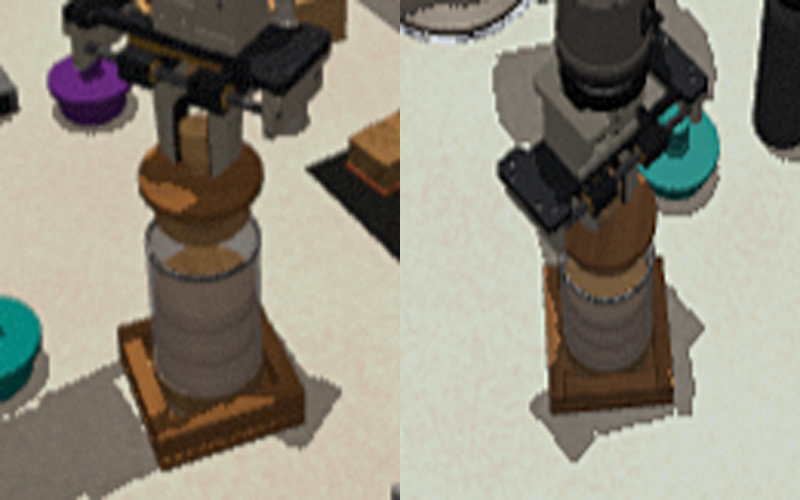

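```bash
python3 -c "
from h import *
out=[]
for n,c,(r0,r1,c0,c1) in (('s17','side',(175,275,240,340)),('c17','scene',(120,220,255,355))):
  im=cv2.imread(f'pics/{n}.png'); s=4 if 0 else 4
  im=cv2.resize(im[r0:r1,c0:c1],(400,400),interpolation=2)
  def draw(cx,cy,r,z,col):
    q=np.array([proj(c,[cx+r*np.cos(a),cy+r*np.sin(a),z]) for a in np.arange(0,6.29,.05)])
    cv2.polylines(im,[((q-[c0-.5+.5,r0])*4).round().astype(int)],True,col,1)
  draw(474.7,62.5,46.5,146,(0,0,255)); draw(475.1,62.1,49,206-45+40-5,(255,0,0))
  out.append(im)
cv2.imwrite('pics/x18.png',cv2.resize(np.hstack(out),(800,400)))
"
```

```text
(no output)
```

View pics/x18.png

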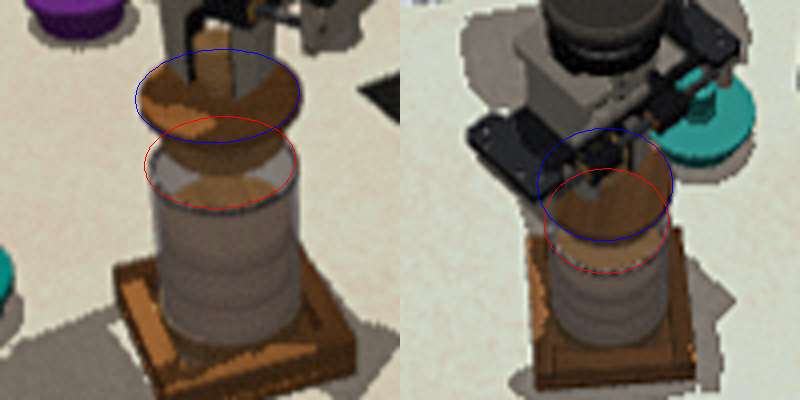

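```bash
python3 -c "
from h import *
for c in ('side','scene'):
  p=proj(c,[474.7,62.5,146]); print(c,p,proj(c,[484.7,62.5,146])-p,proj(c,[474.7,72.5,146])-p)
# edges: intensity profile across tube walls
import numpy as np
for n,rows,cs in (('s17',(232,236,240,244),(270,322)),('c17',(185,190,195),(285,330))):
  g=cv2.imread(f'pics/{n}.png',0).astype(int)
  for r in rows: print(n,r,g[r,cs[0]:cs[1]].tolist())
"
```

```text
side [295.  215.1] [ 3.5 -1.4] [-2.  -2.1]
scene [306.4 175. ] [0.9 2.7] [ 3.2 -0.8]
s17 232 [202, 197, 195, 196, 198, 199, 202, 203, 141, 106, 77, 74, 82, 82, 82, 83, 82, 88, 87, 84, 87, 86, 86, 86, 86, 85, 85, 89, 83, 85, 82, 87, 84, 84, 82, 82, 86, 81, 81, 83, 80, 71, 61, 81, 118, 204, 205, 203, 205, 202, 202, 201]
s17 236 [196, 197, 201, 197, 198, 200, 200, 201, 180, 126, 87, 65, 70, 75, 76, 80, 84, 83, 85, 84, 85, 89, 84, 87, 87, 85, 82, 86, 82, 85, 88, 85, 84, 86, 87, 79, 79, 73, 71, 71, 68, 62, 69, 67, 59, 95, 198, 205, 205, 201, 200, 198]
s17 240 [155, 144, 135, 90, 86, 63, 58, 52, 51, 63, 68, 71, 75, 72, 73, 69, 69, 72, 72, 78, 75, 77, 80, 79, 78, 78, 80, 79, 78, 74, 79, 77, 70, 72, 68, 70, 69, 66, 68, 74, 74, 71, 67, 68, 67, 54, 55, 97, 157, 204, 204, 203]
s17 244 [47, 47, 55, 58, 55, 62, 38, 33, 37, 47, 66, 70, 71, 73, 75, 77, 71, 78, 82, 78, 79, 76, 84, 80, 77, 82, 78, 78, 76, 77, 78, 78, 76, 79, 75, 75, 75, 74, 75, 74, 71, 67, 62, 69, 68, 58, 60, 57, 54, 55, 91, 155]
c17 185 [220, 141, 103, 57, 52, 57, 49, 68, 63, 76, 75, 60, 88, 105, 79, 86, 92, 95, 94, 96, 94, 95, 93, 92, 96, 94, 96, 96, 81, 122, 89, 49, 45, 70, 78, 69, 64, 55, 57, 54, 50, 88, 113, 106, 149]
c17 190 [214, 206, 113, 92, 107, 62, 53, 64, 71, 65, 63, 64, 69, 77, 83, 82, 81, 83, 83, 85, 82, 86, 85, 84, 82, 82, 84, 80, 84, 83, 78, 74, 66, 64, 68, 71, 60, 54, 52, 54, 51, 62, 122, 121, 118]
c17 195 [209, 222, 134, 93, 101, 95, 58, 50, 69, 73, 68, 62, 68, 75, 74, 72, 67, 69, 65, 63, 62, 64, 63, 64, 66, 62, 69, 67, 69, 72, 72, 71, 68, 68, 65, 68, 65, 44, 53, 56, 57, 55, 72, 115, 118]
```

```bash
python3 -c "
from h import *
def sil(c,row,x,y,R=46.5):
  us=[]
  pts=[]
  for z in np.arange(25,146,.5):
    for s in np.linspace(0,2*np.pi,180): pts.append([x+R*np.cos(s),y+R*np.sin(s),z,1])
  m=bot.camera_model(c);P=np.linalg.inv(np.array(m['world_from_camera']))@np.array(pts).T
  q=np.array(m['mtx'])@np.array([P[0],-P[1],-P[2]]);u,v=q[:2]/q[2]
  k=abs(v-row-.5)<.3; k0=abs(v-row)<.3
  return u[k0].min().round(1),u[k0].max().round(1)
for r in (232,236): print(r,sil('side',r,474.7,62.5))
for r in (185,190,195): print(r,sil('scene',r,474.7,62.5))
"
```

```text
232 (np.float64(277.4), np.float64(314.2))
236 (np.float64(277.8), np.float64(314.3))
185 (np.float64(291.5), np.float64(321.6))
190 (np.float64(291.8), np.float64(321.4))
195 (np.float64(292.1), np.float64(321.3))
```

Request:
{"api": "servo_tool", "payload": {
  "series": [
    [0, 0, 0, 0.1, 0],
    [0, 0, 0, 0.1, 0],
    [0, 0, 0, 0.1, 0],
    [0, 0, 0, 0, 0]
  ]
}}

```text
time: 33.55
tool_pos: [474.8, 61.5, 190.1]
tcp_rot: [3.141, -0.001, -2.673]
contact_force: [-0.2, 0.2, -1.7]
grip_width: 29.8
```

Request:
{"api": "servo_tool", "payload": {
  "series": [
    [0, 0, 0, 0.1, 0],
    [0, 0, 0, 0.1, 0],
    [0, 0, 0, 0, 0]
  ]
}}

```text
time: 33.92
tool_pos: [474.9, 61.5, 180.2]
tcp_rot: [3.141, -0.001, -2.673]
contact_force: [-0.2, -0.5, -1.2]
grip_width: 29.4
```

Entering freely (plug ~11 mm in, no force). Continue.

Request:
{"api": "servo_tool", "payload": {
  "series": [
    [0, 0, 0, 0.1, 0],
    [0, 0, 0, 0.1, 0],
    [0, 0, 0, 0, 0]
  ]
}}

```text
time: 34.3
tool_pos: [474.9, 61.5, 170.2]
tcp_rot: [3.141, -0.001, -2.673]
contact_force: [0.5, 0.4, -1.0]
grip_width: 29.2
```

Request:
{"api": "servo_tool", "payload": {
  "series": [
    [0, 0, 0, 0.06, 0],
    [0, 0, 0, 0.06, 0],
    [0, 0, 0, 0, 0]
  ]
}}

```text
time: 34.67
tool_pos: [475.0, 61.5, 164.5]
tcp_rot: [3.141, -0.0, -2.673]
contact_force: [0.1, -0.4, -0.9]
grip_width: 29.4
```

Request:
{"api": "servo_tool", "payload": {
  "series": [
    [0, 0, 0, 0.04, 0],
    [0, 0, 0, 0, 0]
  ]
}}

```text
time: 34.92
tool_pos: [475.1, 61.5, 162.6]
tcp_rot: [3.141, -0.0, -2.673]
contact_force: [-0.4, 0.4, -0.9]
grip_width: 29.2
```

Request:
{"api": "servo_tool", "payload": {
  "series": [
    [0, 0, 0, 0.03, 0],
    [0, 0, 0, 0, 0]
  ]
}}

```text
time: 35.17
tool_pos: [475.1, 61.5, 161.1]
tcp_rot: [3.141, -0.0, -2.673]
contact_force: [-0.3, -0.2, -1.1]
grip_width: 29.8
```

Request:
{"api": "servo_tool", "payload": {
  "series": [
    [0, 0, 0, 0.02, 0],
    [0, 0, 0, 0, 0]
  ]
}}

```text
time: 35.42
tool_pos: [475.3, 61.4, 160.7]
tcp_rot: [-3.141, 0.001, -2.673]
contact_force: [-1.2, -0.4, 3.6]
grip_width: 29.4
```

Request:
{"api": "servo_tool", "payload": {
  "series": [
    [0, 0, 0, 0.02, 0],
    [0, 0, 0, 0, 0]
  ]
}}

```text
time: 35.67
tool_pos: [475.3, 61.5, 160.6]
tcp_rot: [-3.141, 0.001, -2.673]
contact_force: [-4.3, -0.8, 12.1]
grip_width: 29.1
```

Request:
{"api": "servo_tool", "payload": {
  "series": [
    [0, 0, 0, 0, 0],
    [0, 0, 0, -0.03, 0],
    [0.4, 0, 0, 0, 0],
    [0.7, 0, 0, 0, 0],
    [1, 0, 0, 0, 0],
    [1, 0, 0, 0, 0],
    [1, 0, 0, 0, 0],
    [1, 0, 0, 0, 0],
    [1, 0, 0, -0.2, 0],
    [1, 0, 0, -0.6, 0],
    [1, 0, 0, -0.7, 0],
    [1, 0, 0, -0.7, 0],
    [1, 0, 0, -0.7, 0],
    [1, 0, 0, 0, 0],
    [1, 0, 0, 0, 0]
  ]
}}

```text
time: 37.55
tool_pos: [474.8, 61.5, 305.4]
tcp_rot: [3.141, -0.001, -2.673]
contact_force: [-0.9, 0.6, -0.2]
grip_width: 91.9
```

```bash
python3 -c "
from h import *
go([474.7,62.5,161]); 
snap('side','s20');snap('scene','c20')
for c in ('side','scene'):
  for l in ('lid_center','tube_rim','pusher_center','brush_center','mallet_center','small_lid_center'): print(c,l,pin(c,l))
a=cv2.imread('pics/s20.png')[180:280,220:430];b=cv2.imread('pics/c20.png')[130:240,160:370]
cv2.imwrite('pics/x20.png',np.vstack([cv2.resize(a,(640,300),interpolation=2),cv2.resize(b,(640,300),interpolation=2)]))
"
```

```text
shares [-0.009  0.017  2.887] yaw deg [ 1.7998e+02 -3.0000e-02 -1.5315e+02] pos [474.8  61.5 305.4] t 37.55 F [-0.9  0.6 -0.2] w 91.9
side lid_center [(0.81, [561.2, 477.4, 39.6], [259.0, 171.0]), (0.71, [468.9, 57.8, 153.4], [294.0, 214.0]), (0.63, [315.7, 179.8, 42.2], [222.0, 244.0]), (0.22, [302.6, 314.7, 2.5], [203.0, 230.0])]
side tube_rim []
side pusher_center [(0.89, [534.8, -255.5, 222.1], [406.0, 258.0])]
side brush_center [(0.83, [428.0, -309.2, 223.4], [381.0, 302.0])]
side mallet_center [(0.59, [643.7, -204.8, 202.9], [427.0, 231.0]), (0.25, [305.8, 313.3, 2.6], [205.0, 230.0])]
side small_lid_center [(0.75, [586.0, 303.1, 36.8], [289.0, 193.0])]
scene lid_center [(0.89, [475.1, 59.3, 157.3], [305.0, 173.0]), (0.86, [562.6, 482.9, 36.5], [440.0, 186.0]), (0.67, [318.4, 181.2, 34.4], [328.0, 148.0])]
scene tube_rim [(0.95, [474.0, 60.4, 145.1], [306.0, 175.0])]
scene pusher_center [(0.65, [529.9, -253.9, 221.5], [199.0, 203.0])]
scene brush_center [(0.72, [425.9, -307.2, 221.1], [174.0, 176.0])]
scene mallet_center [(0.62, [641.0, -195.4, 205.5], [229.0, 236.0])]
scene small_lid_center [(0.77, [581.6, 301.6, 45.7], [389.0, 203.0])]
```

View pics/x20.png

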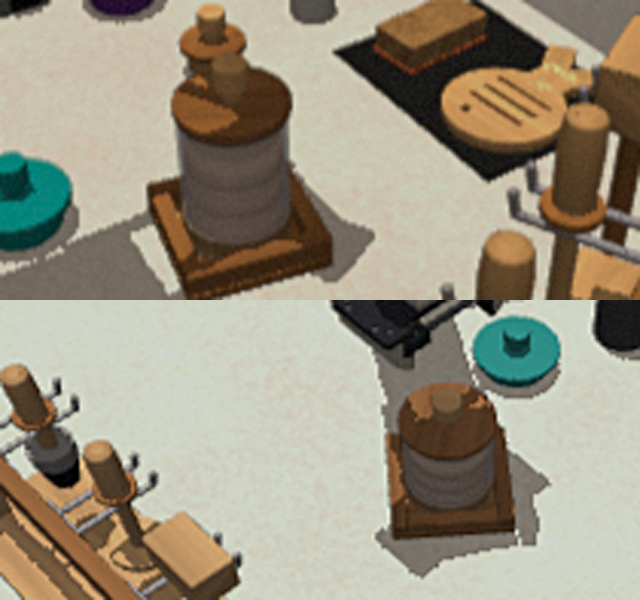

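View pics/s20.png

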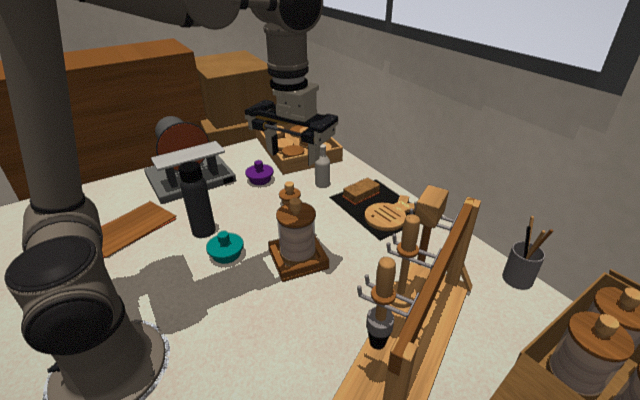

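The lid sits flat on the rim (side view, knob at about (295,203)). The pusher hangs on the middle hook (408,240), and the other things are where they started. Handing in.

```bash
python3 -c "
from h import *
print(bot.close_job())"
```

```text
the job is handed in; nothing more can be done
None
```

I carried out all the steps in the order asked and handed the job in at about 38 s. `close_job` gives no verdict, so the result rests on my own checks.

- **Stack:** I took the pusher off the middle hook and pressed the coasters down until they stopped. I held about 17 N on the wrist sensor (about 18 N with the pusher's weight). The coaster top then measured 106–111 mm above the table, against 108 mm expected.
- **Pusher:** it is back upright on its hook. I set the collar down on the prongs until I felt contact. Its midpoint measured about 222 mm, against 221 mm expected.
- **Lid:** the wooden lid went into the tube without resistance and stopped at the expected height. I pushed it home with about 12 N. It looks flat on the rim and measured 153–157 mm, against 154 mm expected.
- **Other things:** the brush, mallet, small lid and the purple and turquoise look-alikes measured where they started, within detector noise. The flask, glue and fish board I checked only by eye. The gripper is open and clear of everything.

**Disagreements:**
- The two fixed cameras differed by up to 7 mm in y on the tube.
- A rim overlay in the wrist picture was about 2–3% too large.
- The grip was half force (30 N), below the suggested 60 N, but I saw no slip beyond about 1 mm.

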